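# Load the jars, bed the vacuum chamber lid down and zero the peak pointer

## Robot

A 7-joint arm with a two-finger parallel gripper is mounted at the origin on the work surface. World frame = base frame: x ahead of the robot, y to its left, z up, the work surface at z = 0. Lengths are in m, angles in rad, forces in N, time in s.
With the tool pointing down it reaches from about 0.425 to 0.875 m from the base axis. Payload 9.9 kg.
Tool frame: the origin (TCP) lies on the centre line of the jaws, within the pads' length; the fingertips stand 17 mm ahead of it and the grasp point (between the pads) lies 2 mm behind it (env.tip_extent is the distance from the TCP to the fingertips, in m); y points along the fingers, z is the direction in which the jaws open and shut, and the axes are right-handed (so a half turn about y gives the same grasp; the last joint's range is limited). The gripper opens to 85 mm and grips with 20 to 120 N. Pads are 22 mm wide; open, the fingers measure 114 mm over their backs; the gripper's body (76 mm by 85 mm) begins 54 mm behind the grasp point. The pads swing forward as they close: fully open they stand 13 mm farther back than shut.
Start: joints at [1.234, 0.576, 0.025, 1.437, -0.015, 1.129, -0.057], TCP at [0.169, -0.654, 0.248] pointing down, gripper open.
Joint ranges: [-2.76, 2.76], [-0.34, 2.15], [-1.52, 1.57], [0.19, 2.46], [-1.09, 4.23], [0.17, 1.99], [-2.82, 2.82]. Speed limits (rad/s): [2.22, 2.22, 3.01, 3.01, 3.14, 3.14, 3.14].

## Interface

Orientations are given as a unit quaternion [x, y, z, w].
In Python, from cell import read_state, optics, env gives the robot as it stands. The module is installed in compiled form; this text tells all that it offers.
- The arm moves only by the shell command python3 -m creep 'ROWS' [OPENING]. ROWS is JSON, a list of rows, each an object with "linear": the shift along the tool's x, y, z in units of 40 mm (1.0 is 40 mm), a list of three; "twist": the turn, a rotation vector about the tool's x, y, z in units of 5 degrees (1.0 is 5 degrees), a list of three. A call has 1 to 12 rows; each row shifts and turns the pose as measured when the row begins, along the tool's axes as they then stand; what a row does not reach is not made up. A row lasts 1/8 s, in which the tool goes at most 62.5 mm and 10.7 degrees, less where a joint would pass 70% of its speed; a pose out of reach is approached as far as the arm can. A call is refused whole if a number of a shift passes 1 or a number of a turn 1, either way. A call with a gripper value outside its range is refused whole. OPENING is the opening, from 0 (shut) to 1 (fully open), set as the call begins (- or left out, the last holds). The fingers move at their own pace and stop on an object; the grip force is fixed at half the most. Time passes only in rows, so rows that do not move let the fingers close. It gives the time, the measured TCP pose, the force and the opening at its end, in the units of the state.
- read_state(): the state, without advancing time (a new reading comes with each control period).
- optics.capture(name): name is "scene" or "top"; returns a dict with "frame" (400x640x3 uint8, red, green, blue), "mtx" (3x3 intrinsics, pixels), "k1" (the pictures are not rectified: a ray, as slopes to the right and down, at radius r is drawn at 1 + k1 r^2 times it, then the intrinsics apply), "position" and "orientation" of the camera in the world. Camera axes: x right, y down, z forward; pixel columns grow to the right and rows downward; lengths in m; the calibration is good to about 2 mm. A picture is of the moment at which its call begins. There is no depth.
- env.sign_off(): hands the job in, once; it reports no verdict.
The state is a dict: "time_s": time; "joint_pos": joint angles; "joint_vel": joint speeds; "tau": joint torques, N m; "tcp_pos": TCP position; "tcp_rot": TCP orientation; "wrist_force": force on the tool from outside, world axes, zero at the start; "ft_torque": the same for the moment, N m; "grip_width": finger opening in m.
Only numpy, scipy, OpenCV 4.12 (cv2) and the standard library are available. Lean on these libraries where they do the work, as an engineer would, in place of code of your own. Each camera call takes 0.05 s, during which the arm holds its last target.

## Task

Get the vacuum chamber ready to seal this batch: stand every jar from the silicone mat upright on the chamber floor, then lay the clear lid gently on the rim and press it down corner by corner, in turn, until the gasket is bedded at all four corners and the lid sits flat and sealed. Also turn the red peak pointer on the gauge back (anticlockwise seen from above) to its zero stop, so that it records the next pull. Leave the honey jar, the mug and the stack of caps where they stand.

Things in the scene. Friction and masses are not known exactly. Their poses are not given: they have to be found in the camera images.
- jar0_mid (a point): Jar of the batch: cream-coloured glass jar with white cap, an upright cylinder 56 mm across and 70 mm high, about 0.16 kg. The point is its centre, 35 mm above its foot; z is its upward axis. It starts on the silicone mat. Two to four of the four jars are present; an absent one has no pose.
- jar1_mid (a point): Jar of the batch: cream-coloured glass jar with white cap, an upright cylinder 56 mm across and 70 mm high, about 0.16 kg. The point is its centre, 35 mm above its foot; z is its upward axis. It starts on the silicone mat. Two to four of the four jars are present; an absent one has no pose.
- jar2_mid (a point): Jar of the batch: cream-coloured glass jar with white cap, an upright cylinder 56 mm across and 70 mm high, about 0.16 kg. The point is its centre, 35 mm above its foot; z is its upward axis. It starts on the silicone mat. Two to four of the four jars are present; an absent one has no pose.
- jar3_mid (a point): Jar of the batch: cream-coloured glass jar with white cap, an upright cylinder 56 mm across and 70 mm high, about 0.16 kg. The point is its centre, 35 mm above its foot; z is its upward axis. It starts on the silicone mat. Two to four of the four jars are present; an absent one has no pose.
- mat: Blue-grey silicone mat, 200 x 200 x 3 mm, flat on the counter, fixed; origin at the centre of its underside. The jars start on it, about 90 mm apart.
- chamber_floor (a point): Centre of the inner floor of the vacuum chamber, an open-topped rectangular steel pan fixed to the counter. Floor 10 mm above the counter; inside 200 mm along x by 160 mm along y; walls 10 mm thick. z up. Room for four jars, at x = +/-42 mm, y = +/-35 mm.
- chamber_rim (a point): Centre of the chamber's mouth, level with the metal rim, 98 mm above the counter; axes as chamber_floor. The brick-red silicone gasket lies in a groove round the rim. Before sealing its four corners stand up to 8 mm above the rim, at x = +/-105 mm, y = +/-85 mm; bedded, 2 mm.
- lid: The loose lid: rigid clear acrylic plate 230 mm (x) x 190 mm (y) x 12 mm, 0.6 kg, pale edges, a black square on top at each corner (x = +/-97, y = +/-77 mm) to press on. Four black lugs, 12 mm thick, round tips, reach 16 mm below the plate at x = +/-91.5, y = +/-71.5 mm. Origin: its centre, level with the lug tips; z up. It starts lugs down on the counter.
- lid_under (a point): Centre of the underside of the lid's plate, axes as the lid. The lugs drop inside the chamber walls with 2.5 mm to spare, long sides parallel, either way round. Laid on, the lid rests on the gasket's corners, this point up to 8 mm above the rim; sealed, 2 mm above it. While one corner is pressed the opposite one may rock up.
- lid_grip (a point): Centre of the bar of the lid's dark bow handle over the middle of the lid: bar 98 mm along the lid's x, 16 mm thick along its y, 16 mm high. This point is 46 mm above the plate's underside, 34 mm above its top. Two posts 12 mm thick at x = +/-42 mm, free space below the bar. Axes as the lid.
- seal0 (a joint): How far the gasket is pressed into its groove at the chamber corner +x +y, in m: 0 standing, 0.006 fully bedded at its stop. It yields to about 11 N at that corner, more than the lid's weight, stays where it is pushed and does not spring back.
- seal1 (a joint): How far the gasket is pressed into its groove at the chamber corner -x +y, in m: 0 standing, 0.006 fully bedded at its stop. It yields to about 11 N at that corner, more than the lid's weight, stays where it is pushed and does not spring back.
- seal2 (a joint): How far the gasket is pressed into its groove at the chamber corner -x -y, in m: 0 standing, 0.006 fully bedded at its stop. It yields to about 11 N at that corner, more than the lid's weight, stays where it is pushed and does not spring back.
- seal3 (a joint): How far the gasket is pressed into its groove at the chamber corner +x -y, in m: 0 standing, 0.006 fully bedded at its stop. It yields to about 11 N at that corner, more than the lid's weight, stays where it is pushed and does not spring back.
- peak_grip (a point): Point to grip the black wing knob of the gauge's peak pointer, on its turning axis, 104 mm above the counter. Gauge 88 mm across, face up, 80 mm above the counter, its centre 165 mm from the chamber's centre along chamber +y, fixed to it. Upright wing 40 mm long along this x, 10 mm thick along this y, from 6 to 32 mm above the face. Red needle along +x. z up.
- peak (a joint): Angle of the peak pointer in rad: 0 at its zero stop (needle at the red mark, towards chamber -x +y), growing clockwise seen from above. It starts between 1.2 and 2.7, turns with slight friction (0.04 N m) and stays where it is left.
- honey_mid (a point): Bystander: labelled honey jar, 80 mm across, 105 mm high; point on its axis, 50 mm up. Leave it alone.
- mug_mid (a point): Bystander: blue ceramic mug, 76 mm across, 85 mm high; point on its axis, 42 mm up. Leave it alone.
- caps_mid (a point): Bystander: stack of four spare white caps, 58 mm across, 48 mm high together; its centre. Leave it alone.

How it is judged:
On the way, in this order (a step that is already met when the one before it is completed fails the run):
1. all jars of the batch stand upright on the chamber floor (x of jar0_mid in the frame of chamber_floor between -0.075 and 0.075 m and y of jar0_mid in the frame of chamber_floor between -0.055 and 0.055 m and z of jar0_mid in the frame of chamber_floor between 0.028 and 0.041 m and angle between each of jar0_mid, jar1_mid, jar2_mid, jar3_mid's own z axis and vertical below 0.12 rad and x of jar1_mid in the frame of chamber_floor between -0.075 and 0.075 m and y of jar1_mid in the frame of chamber_floor between -0.055 and 0.055 m and z of jar1_mid in the frame of chamber_floor between 0.028 and 0.041 m and x of jar2_mid in the frame of chamber_floor between -0.075 and 0.075 m and y of jar2_mid in the frame of chamber_floor between -0.055 and 0.055 m and z of jar2_mid in the frame of chamber_floor between 0.028 and 0.041 m and x of jar3_mid in the frame of chamber_floor between -0.075 and 0.075 m and y of jar3_mid in the frame of chamber_floor between -0.055 and 0.055 m and z of jar3_mid in the frame of chamber_floor between 0.028 and 0.041 m), for 0.2 s.
2. the lid lies on the rim, lugs inside, not yet pressed home (horizontal distance between lid_under and chamber_rim below 0.008 m and angle between the x axis of lid_under and the x axis of chamber_rim, either way round below 0.12 rad and z of lid_under in the frame of chamber_rim between 0.004 and 0.012 m and angle between lid_under's own z axis and vertical below 0.06 rad), for 0.2 s.
3. corner by corner: a corner of the gasket is bedded while the opposite one still stands (((value of joint seal0 above 0.0045 m and value of joint seal2 below 0.003 m) or (value of joint seal1 above 0.0045 m and value of joint seal3 below 0.003 m) or (value of joint seal2 above 0.0045 m and value of joint seal0 below 0.003 m) or (value of joint seal3 above 0.0045 m and value of joint seal1 below 0.003 m))), for 0.1 s.
4. the gasket is bedded at all four corners and the lid is flat (horizontal distance between lid_under and chamber_rim below 0.008 m and angle between the x axis of lid_under and the x axis of chamber_rim, either way round below 0.12 rad and z of lid_under in the frame of chamber_rim between -0.001 and 0.0038 m and angle between lid_under's own z axis and vertical below 0.02 rad and value of joint each of seal0, seal1, seal2, seal3 above 0.0045 m), for 0.2 s.
At the end, for the whole second after the job is handed in: Every jar present upright (7 deg) on the chamber floor; lid within 8 mm of centred and 7 deg of square on the chamber, at rest, underside at most 3.8 mm above the rim, level within 0.02 rad; all four gasket corners pressed in over 4.5 mm; peak pointer within 0.1 rad of zero (all of step 1 and all of step 4 and value of joint peak between -0.1 and 0.1 rad and linear speed of lid below 0.01 m/s); the robot touches nothing.
It fails at once if the honey jar is moved by more than 30 mm (distance of honey_mid from where it was at the start of the episode above 0.03 m).
It fails at once if the mug is moved by more than 30 mm (distance of mug_mid from where it was at the start of the episode above 0.03 m).
It fails at once if the stack of caps is moved by more than 30 mm (distance of caps_mid from where it was at the start of the episode above 0.03 m).
Of jar0, jar1, jar2, jar3 only 2 to 4 are there at a start; the rules pass over those that are not, and their reading is None.
At some moment in a run one of lid may be knocked a few centimetres aside while the robot is not near it.
It also fails if it takes over 210 s, if anything falls off the work surface, if the arm or the gripper's body presses on something with over 40 N, if the wrist force passes 120 N, or if a joint passes its speed limit or range.

## Working session

There is one attempt and no reset: what is moved stays moved. The work goes in short steps, Python scripts to look and compute and a shell command to move; the robot and the scene stay as the last step left them, time stands still between calls to the robot, and variables do not carry over. Pictures are saved under pics/ and viewed, and the job is handed in when it is done.

```bash
mkdir -p pics; cat > h.py <<'E'
import numpy as np, cv2
from cell import read_state, optics, env
from scipy.spatial.transform import Rotation as R
def cap(name,fn=None):
    c=optics.capture(name)
    if fn: cv2.imwrite('pics/'+fn,c['frame'][:,:,::-1])
    return c
E
python3 - <<'E'
from h import *
for n in('scene','top'):
    c=cap(n,n+'0.png'); print(n,c['mtx'],c['k1'],c['position'],c['orientation'])
    np.save('pics/'+n+'0.npy',c,allow_pickle=True)
s=read_state(); print(s); print(R.from_quat(s['tcp_rot']).as_matrix().round(3)); print(env.tip_extent)
E
```

```text
scene [[479.48367726   0.         322.16265771]
 [  0.         479.48367726 191.12409874]
 [  0.           0.           1.        ]] -0.028744025941354258 [ 1.63077375 -0.14708325  1.09024071] [ 0.70503844  0.59271172 -0.25166339 -0.29711808]
top [[380.666867     0.         316.82702659]
 [  0.         380.666867   202.4580988 ]
 [  0.           0.           1.        ]] -0.08819292564978937 [0.49286811 0.03468626 1.07445972] [ 0.71064434 -0.7014396   0.04306641 -0.0333525 ]
{'time_s': 0.1, 'joint_pos': array([ 1.23420614,  0.57645929,  0.02479826,  1.4378105 , -0.01499517,
        1.12899262, -0.05652247]), 'joint_vel': array([-3.01692799e-04, -9.20672915e-04,  7.77542729e-05, -2.19280056e-03,
       -1.25258307e-03, -4.68095114e-04, -3.36365124e-04]), 'tau': array([ 7.16910246e-03, -7.67310119e+01,  2.25833751e+00, -2.86606139e+01,
        1.58452004e-02,  8.57593637e-03, -3.00370502e-06]), 'tcp_pos': array([ 0.16876342, -0.65317799,  0.24752496]), 'tcp_rot': array([-0.08924085,  0.70198196, -0.70094494,  0.0890707 ]), 'wrist_force': array([ 0.01354966,  0.2997651 , -0.66517377]), 'ft_torque': array([0.0335923 , 0.00223544, 0.04113379]), 'grip_width': 0.08539032156060236}
[[-0.968 -0.     0.25 ]
 [-0.25   0.001 -0.968]
 [ 0.    -1.    -0.001]]
0.017
```

View pics/scene0.png

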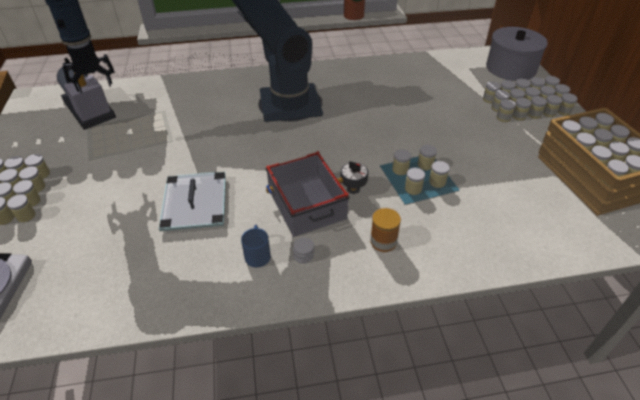

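View pics/top0.png

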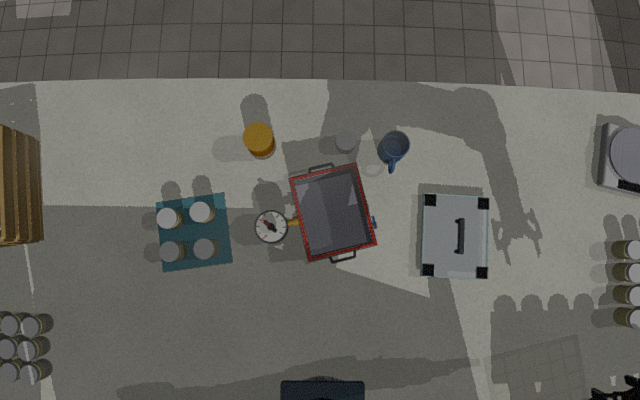

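Both views show four jars on the mat (top view: 168,217; 201,212; 172,251; 204,248), the chamber near (333,212), the gauge at (271,227), and the lid at (455,236). Next I'll take zoomed crops to measure.

```bash
cat >> h.py <<'E'
def rays(c,px):
    px=np.array(px,float).reshape(-1,1,2)
    n=cv2.undistortPoints(px,c['mtx'],np.array([c['k1'],0,0,0,0.])).reshape(-1,2)
    d=np.c_[n,np.ones(len(n))]@R.from_quat(c['orientation']).as_matrix().T
    return np.array(c['position']),d/np.linalg.norm(d,axis=1)[:,None]
def onplane(c,px,z):
    o,d=rays(c,px); return o+d*((z-o[2])/d[:,2])[:,None]
def tri(c1,p1,c2,p2):
    o1,d1=rays(c1,p1);o2,d2=rays(c2,p2);out=[]
    for a,b in zip(d1,d2):
        t=np.linalg.lstsq(np.c_[a,-b],o2-o1,rcond=None)[0]
        A=o1+a*t[0];B=o2+b*t[1]; out.append(np.r_[(A+B)/2,np.linalg.norm(A-B)])
    return np.array(out)
def proj(c,P):
    M=R.from_quat(c['orientation']).as_matrix()
    q=cv2.projectPoints(np.array(P,float).reshape(-1,1,3),cv2.Rodrigues(M.T)[0],-M.T@np.array(c['position']),c['mtx'],np.array([c['k1'],0,0,0,0.]))[0]
    return q.reshape(-1,2)
def crop(c,x0,y0,x1,y1,s,fn):
    f=cv2.resize(c['frame'][y0:y1,x0:x1,::-1],None,fx=s,fy=s,interpolation=cv2.INTER_CUBIC); cv2.imwrite('pics/'+fn,f)
E
python3 - <<'E'
from h import *
t=np.load('pics/top0.npy',allow_pickle=True).item(); s=np.load('pics/scene0.npy',allow_pickle=True).item()
crop(t,150,150,390,290,3.3,'t1.png'); crop(s,240,130,480,280,3.3,'s1.png')
crop(t,400,180,510,290,5,'t2.png'); crop(s,150,160,240,250,6,'s2.png')
E
```

```text
(no output)
```

View pics/t1.png

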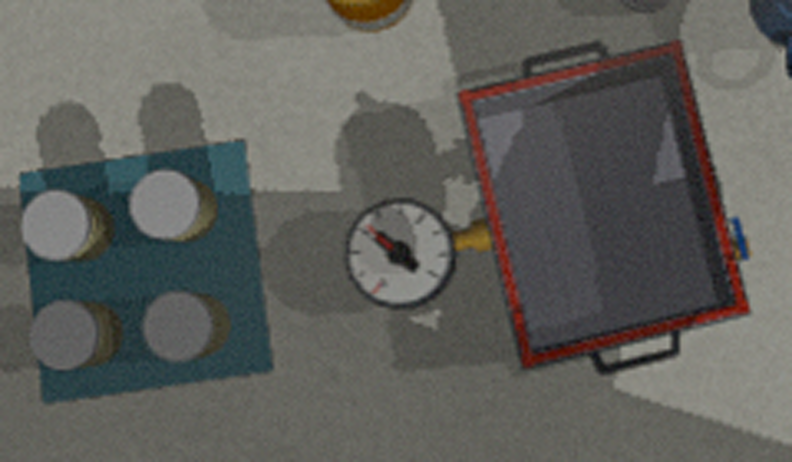

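View pics/s1.png

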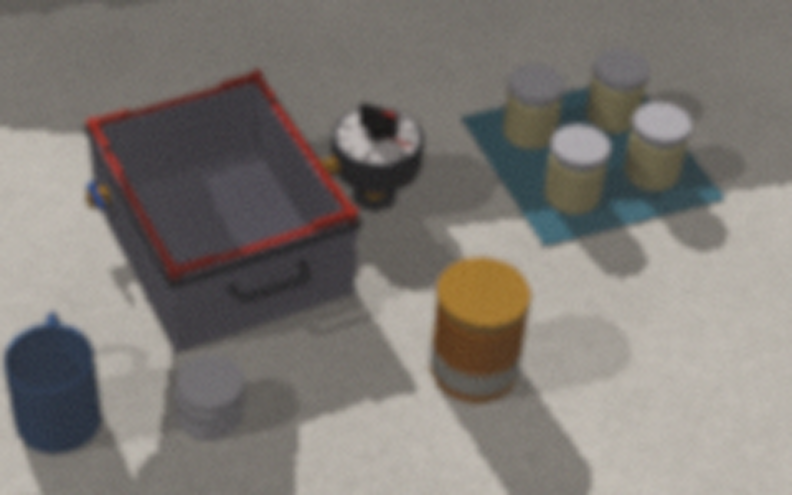

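View pics/t2.png

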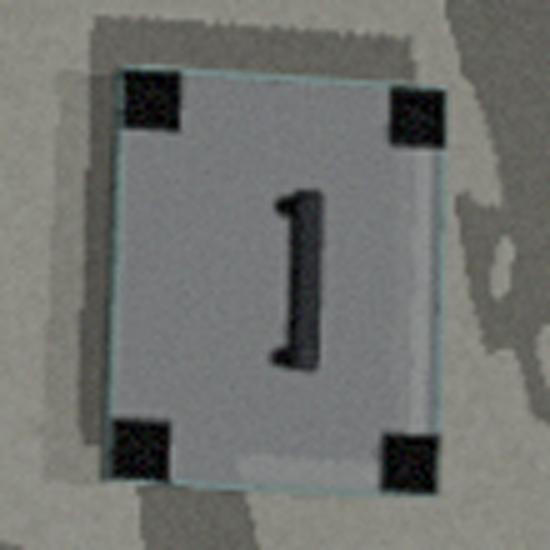

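View pics/s2.png

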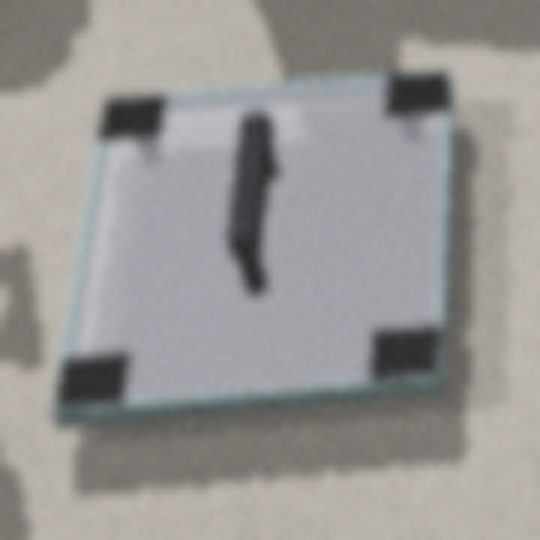

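```bash
cat > m1.py <<'E'
from h import *
t=np.load('pics/top0.npy',allow_pickle=True).item(); s=np.load('pics/scene0.npy',allow_pickle=True).item()
T=lambda p:np.array(p,float)/3.3+[150,150]-.35
S=lambda p:np.array(p,float)/3.3+[240,130]-.35
# caps: neutral colour inside a window round the seen spot
def capc(c,p,r,upper=False):
    f=cv2.GaussianBlur(c['frame'].astype(np.float32),(0,0),.8)
    d=f[:,:,0]-f[:,:,2]
    rel=d/(f.sum(2)/3)
    m=((abs(rel)<.13)).astype(np.uint8)
    w=np.zeros_like(m); cv2.circle(w,tuple(int(round(v)) for v in p),r,1,-1); m*=w
    n,l,st,ce=cv2.connectedComponentsWithStats(m); k=1+np.argmax(st[1:,4])
    cn=cv2.findContours((l==k).astype(np.uint8),0,1)[0]; cn=max(cn,key=len)
    e=cv2.fitEllipse(cv2.convexHull(cn)) ; return e
tp=T([(58,226),(166,206),(66,335),(178,327)])
sp=S([(661,122),(579,145),(621,70),(536,85)])
for a,b in zip(tp,sp):
    e1=capc(t,a,13);e2=capc(s,b,12)
    print(a.round(1),np.round(e1[0],1),np.round(e1[1],1),'|',b.round(1),np.round(e2[0],1),np.round(e2[1],1))
print(tri(t,tp,s,sp).round(4))
# mat corners at z=3mm
mt=T([(20,172),(246,140),(272,370),(42,404)]); print('mat',onplane(t,mt,.003).round(4))
# red rim
for c,nm,w in((t,'top',(285,155,385,270)),(s,'scene',(255,140,355,225))):
    f=cv2.GaussianBlur(c['frame'].astype(np.float32),(0,0),.6); 
    m=((f[:,:,0]>1.5*f[:,:,1])&(f[:,:,0]>1.5*f[:,:,2])).astype(np.uint8)
    x0,y0,x1,y1=w; mm=np.zeros_like(m); mm[y0:y1,x0:x1]=m[y0:y1,x0:x1]
    n,l,st,ce=cv2.connectedComponentsWithStats(mm); k=1+np.argmax(st[1:,4])
    cn=cv2.findContours((l==k).astype(np.uint8),0,1)[0]; cn=np.vstack(cn)
    r=cv2.minAreaRect(cn); print(nm,st[k],r); 
    ap=cv2.approxPolyDP(cv2.convexHull(cn),5,True).reshape(-1,2); print(ap)
E
python3 m1.py
```

```text
[167.2 218.1] [166.6 218.2] [22.1 25.8] | [440.  166.6] [440.1 166.8] [23.2 23.3]
[200.  212.1] [200.1 212. ] [21.9 22.3] | [415.1 173.6] [414.9 173.8] [22.3 23.8]
[169.6 251.2] [169.4 251.2] [22.  25.6] | [427.8 150.9] [428.  150.9] [23.4 23.5]
[203.6 248.7] [204.6 248.6] [21.9 23.3] | [402.1 155.4] [401.9 154.8] [23.1 23.5]
[[5.544e-01 4.194e-01 7.430e-02 2.500e-03]
 [5.718e-01 3.314e-01 7.370e-02 1.200e-03]
 [4.673e-01 4.095e-01 7.070e-02 1.600e-03]
 [4.754e-01 3.182e-01 7.100e-02 5.000e-04]]
mat [[0.6049 0.4817 0.003 ]
 [0.6353 0.2846 0.003 ]
 [0.4393 0.2554 0.003 ]
 [0.4065 0.4523 0.003 ]]
top [289 163  88  98 906] ((332.5941467285156, 210.89639282226562), (85.64273071289062, 70.550048828125), 76.63978576660156)
[[355 163]
 [376 244]
 [308 260]
 [289 178]]
scene [266 152  83  63 622] ((307.1456604003906, 180.9531707763672), (54.333621978759766, 70.41609954833984), 72.18110656738281)
[[318 152]
 [348 194]
 [292 214]
 [266 166]]
```

```bash
cat > m2.py <<'E'
from h import *
from scipy.ndimage import map_coordinates
t=np.load('pics/top0.npy',allow_pickle=True).item(); s=np.load('pics/scene0.npy',allow_pickle=True).item()
def redmask(c,w,k=1.5):
    f=cv2.GaussianBlur(c['frame'].astype(np.float32),(0,0),.6)
    m=((f[:,:,0]>k*f[:,:,1])&(f[:,:,0]>k*f[:,:,2])).astype(np.uint8)
    x0,y0,x1,y1=w; mm=np.zeros_like(m); mm[y0:y1,x0:x1]=m[y0:y1,x0:x1]
    n,l,st,ce=cv2.connectedComponentsWithStats(mm); k=1+np.argmax(st[1:,4]); return (l==k)
def quad(c,w,cor):
    # line through the red pixels (band centreline) of each side, then corner intersections
    m=redmask(c,w); ys,xs=np.nonzero(m); P=np.c_[xs,ys].astype(float); cor=np.array(cor,float); L=[]
    for i in range(4):
        a,b=cor[i],cor[(i+1)%4]; u=(b-a)/np.linalg.norm(b-a); n=np.array([-u[1],u[0]]); ln=np.linalg.norm(b-a)
        q=P-a; k=(abs(q@n)<5)&(q@u>.15*ln)&(q@u<.85*ln)
        vx,vy,x,y=cv2.fitLine(P[k].astype(np.float32),cv2.DIST_HUBER,0,.01,.01).ravel(); L.append(np.cross([x,y,1],[x+vx,y+vy,1]))
    out=[]
    for i in range(4):
        z=np.cross(L[i-1],L[i]); out.append(z[:2]/z[2])
    return np.array(out)
qt=quad(t,(285,155,385,270),[(355,163),(289,178),(308,260),(376,244)])
qs=quad(s,(255,140,355,225),[(292,214),(348,194),(318,152),(266,166)])
print(qt.round(1),qs.round(1))
X=tri(t,qt,s,qs); print(X.round(4)); ct=X[:,:3].mean(0)
print('centre',ct.round(4))
for z in(.1,.104): 
    Y=onplane(t,qt,z); Z=onplane(s,qs,z); print(z,Y.mean(0).round(4),Z.mean(0).round(4)); 
    for Q in(Y,Z):
        print([np.linalg.norm(Q[i]-Q[(i+1)%4]).round(4) for i in range(4)]); e=(Q[0]-Q[3])+(Q[1]-Q[2]); print('yaw x',np.degrees(np.arctan2(e[1],e[0])))
        e=(Q[1]-Q[0])+(Q[2]-Q[3]); print('yaw y',np.degrees(np.arctan2(e[1],e[0]))-90)
E
python3 m2.py
```

```text
[[354.2 164.2]
 [290.6 179.2]
 [309.7 258.7]
 [374.3 242.7]] [[292.2 212.5]
 [346.4 194.6]
 [317.1 153.5]
 [267.7 167.6]]
[[ 6.999e-01 -7.430e-02  1.031e-01  3.000e-04]
 [ 6.577e-01  9.050e-02  1.052e-01  6.000e-04]
 [ 4.550e-01  3.790e-02  1.030e-01  6.000e-04]
 [ 4.971e-01 -1.255e-01  1.043e-01  2.000e-04]]
centre [ 0.5774 -0.0178  0.1039]
0.1 [ 0.5778 -0.018   0.1   ] [ 0.5733 -0.0173  0.1   ]
[np.float64(0.1703), np.float64(0.2103), np.float64(0.1699), np.float64(0.21)]
yaw x 14.360305092614986
yaw y 14.34629299255613
[np.float64(0.1721), np.float64(0.2084), np.float64(0.1685), np.float64(0.211)]
yaw x 14.500649499872717
yaw y 14.50516246264769
0.104 [ 0.5774 -0.0178  0.104 ] [ 0.5776 -0.0178  0.104 ]
[np.float64(0.1696), np.float64(0.2094), np.float64(0.1692), np.float64(0.2092)]
yaw x 14.36030509261499
yaw y 14.34629299255613
[np.float64(0.1714), np.float64(0.2076), np.float64(0.1678), np.float64(0.2102)]
yaw x 14.500649499872724
yaw y 14.505162462647661
```

```bash
cat > go.py <<'E'
import sys
from h import *
C=np.array([.5774,-.0178]); YAW=14.4
def ch(x,y):
    a=np.radians(YAW); return C+[x*np.cos(a)-y*np.sin(a), x*np.sin(a)+y*np.cos(a)]
def tell(x,y,z,yaw=None):
    s=read_state(); M=R.from_quat(s['tcp_rot']).as_matrix()
    d=np.array([x,y,z])-s['tcp_pos']
    cy=np.degrees(np.arctan2(M[1,2],M[0,2]))
    print('t',round(s['time_s'],2),'tcp',s['tcp_pos'].round(4),'yaw(z)',cy.round(1),'F',s['wrist_force'].round(1),'w',s['grip_width'].round(4),'tilt',np.degrees(np.arccos(-M[2,1])).round(2))
    # vertical correction twist
    if yaw is None: yaw=cy
    a=np.radians(yaw); zt=np.array([np.cos(a),np.sin(a),0]); yt=np.array([0,0,-1.]); xt=np.cross(yt,zt); G=np.c_[xt,yt,zt]
    rv=R.from_matrix(M.T@G).as_rotvec(degrees=True)/5
    print('twist total (5deg units)',rv.round(2),'| linear now',(M.T@d/.04).round(2),'| linear after twist',(G.T@d/.04).round(2))
if __name__=='__main__':
    a=[float(v) for v in sys.argv[1:]]; tell(*a)
E
python3 -c "
from go import *
for p in [(-42,35),(-42,-35),(42,35),(42,-35),(0,165)]: print(p,ch(p[0]/1e3,p[1]/1e3).round(4))"
python3 go.py 0.50 -0.35 0.25 14.4
python3 -m creep '[{"linear":[0,0,0],"twist":[0,-1,0]},{"linear":[0,0,0],"twist":[0,-1,0]},{"linear":[-1,0,0],"twist":[0,-1,0]},{"linear":[-1,0,0],"twist":[0,-1,0]},{"linear":[-1,0,0],"twist":[0,-1,0]},{"linear":[-1,0,0],"twist":[0,-1,0]}]' 0.8
python3 go.py 0.50 -0.35 0.25 14.4
```

```text
(-42, 35) [0.528  0.0057]
(-42, -35) [ 0.5454 -0.0621]
(42, 35) [0.6094 0.0265]
(42, -35) [ 0.6268 -0.0413]
(0, 165) [0.5364 0.142 ]
time_s: 0.85
tcp_pos: [0.302, -0.5668, 0.244]
tcp_rot: [-0.271, 0.656, -0.651, 0.27]
wrist_force: [-0.1, -0.9, 0.0]
grip_width: 0.0687Traceback (most recent call last):
  File "go.py", line 17, in <module>
    a=[float(v) for v in sys.argv[1:]]; tell(*a)
                                        ~~~~^^^^
  File "go.py", line 10, in tell
    print('t',round(s['time_s'],2),'tcp',s['tcp_pos'].round(4),'yaw(z)',cy.round(1),'F',s['wrist_force'].round(1),'w',s['grip_width'].round(4),'tilt',np.degrees(np.arccos(-M[2,1])).round(2))
                                                                                                                      ^^^^^^^^^^^^^^^^^^^^^
AttributeError: 'float' object has no attribute 'round'
Traceback (most recent call last):
  File "go.py", line 17, in <module>
    a=[float(v) for v in sys.argv[1:]]; tell(*a)
                                        ~~~~^^^^
  File "go.py", line 10, in tell
    print('t',round(s['time_s'],2),'tcp',s['tcp_pos'].round(4),'yaw(z)',cy.round(1),'F',s['wrist_force'].round(1),'w',s['grip_width'].round(4),'tilt',np.degrees(np.arccos(-M[2,1])).round(2))
                                                                                                                      ^^^^^^^^^^^^^^^^^^^^^
AttributeError: 'float' object has no attribute 'round'
```

```bash
sed -i "s/s\['grip_width'\].round(4)/round(s['grip_width'],4)/" go.py
python3 go.py 0.52 -0.25 0.25 14.4
```

```text
t 0.85 tcp [ 0.302  -0.5668  0.244 ] yaw(z) -45.0 F [-0.1 -0.9  0. ] w 0.0687 tilt 0.42
twist total (5deg units) [  0.07 -11.88  -0.05] | linear now [-9.45 -0.13 -1.75] | linear after twist [-6.32 -0.15  7.25]
```

```bash

python3 -m creep '[{"linear":[-0.8,0,0],"twist":[0,-1,0]},{"linear":[-0.8,0,0],"twist":[0,-1,0]},{"linear":[-0.8,0,0],"twist":[0,-1,0]},{"linear":[-0.8,0,0.1],"twist":[0,-1,0]},{"linear":[-0.8,0,0.2],"twist":[0,-1,0]},{"linear":[-0.8,0,0.3],"twist":[0,-1,0]},{"linear":[-0.8,0,0.3],"twist":[0,-1,0]},{"linear":[-0.8,0,0.4],"twist":[0,-1,0]},{"linear":[-0.8,0,0.4],"twist":[0,-1,0]},{"linear":[-0.8,0,0.4],"twist":[0,-1,0]},{"linear":[-0.8,0,0.4],"twist":[0,-1,0]},{"linear":[-0.8,0,0.4],"twist":[0,-1,0]}]'
python3 go.py 0.475 0.318 0.20 14.4
```

```text
time_s: 2.35
tcp_pos: [0.5266, -0.2019, 0.245]
tcp_rot: [-0.575, 0.413, -0.409, 0.576]
wrist_force: [0.7, -0.0, -0.5]
grip_width: 0.0682
t 2.35 tcp [ 0.5266 -0.2019  0.245 ] yaw(z) 18.9 F [ 0.7 -0.  -0.5] w 0.0682 tilt 0.35
twist total (5deg units) [ 0.03  0.9  -0.07] | linear now [-12.71   1.19   3.  ] | linear after twist [-12.91   1.12   1.98]
```

```bash

python3 -m creep '[{"linear":[-1,0,0.2],"twist":[0,0.5,0]},{"linear":[-1,0,0.2],"twist":[0,0.4,0]},{"linear":[-1,0,0.2],"twist":[0,0,0]},{"linear":[-1,0,0.2],"twist":[0,0,0]},{"linear":[-1,0,0.2],"twist":[0,0,0]},{"linear":[-1,0,0.2],"twist":[0,0,0]},{"linear":[-1,0,0.2],"twist":[0,0,0]},{"linear":[-1,0,0.2],"twist":[0,0,0]},{"linear":[-1,0,0.2],"twist":[0,0,0]},{"linear":[-1,0,0.2],"twist":[0,0,0]},{"linear":[-1,0,0.2],"twist":[0,0,0]},{"linear":[-1,0,0],"twist":[0,0,0]}]'
python3 go.py 0.475 0.318 0.15 14.4
```

```text
time_s: 3.85
tcp_pos: [0.475, 0.3113, 0.2491]
tcp_rot: [-0.565, 0.423, -0.423, 0.568]
wrist_force: [0.7, 0.3, 0.6]
grip_width: 0.0683
t 3.85 tcp [0.475  0.3113 0.2491] yaw(z) 16.5 F [0.7 0.3 0.6] w 0.0683 tilt 0.3
twist total (5deg units) [-0.04  0.42 -0.04] | linear now [-0.15  2.48  0.04] | linear after twist [-0.16  2.48  0.04]
```

```bash

python3 -m creep '[{"linear":[-0.15,0.8,0],"twist":[0,0.4,0]},{"linear":[0,0.9,0],"twist":[0,0,0]},{"linear":[0,0.9,0],"twist":[0,0,0]},{"linear":[0,0.5,0],"twist":[0,0,0]},{"linear":[0,0,0],"twist":[0,0,0]}]'
python3 go.py 0.475 0.318 0.056 14.4
python3 - <<'E'
from h import *
s=cap('scene'); t=cap('top'); crop(s,340,80,480,220,5,'s3.png'); crop(t,140,190,260,300,5,'t3.png')
E
```

```text
time_s: 4.47
tcp_pos: [0.4681, 0.3283, 0.1231]
tcp_rot: [-0.56, 0.428, -0.426, 0.567]
wrist_force: [0.5, -0.1, -0.0]
grip_width: 0.0684
t 4.47 tcp [0.4681 0.3283 0.1231] yaw(z) 15.7 F [ 0.5 -0.1 -0. ] w 0.0684 tilt 0.6
twist total (5deg units) [-0.08  0.27 -0.09] | linear now [0.31 1.68 0.09] | linear after twist [0.29 1.68 0.1 ]
```

View pics/s3.png

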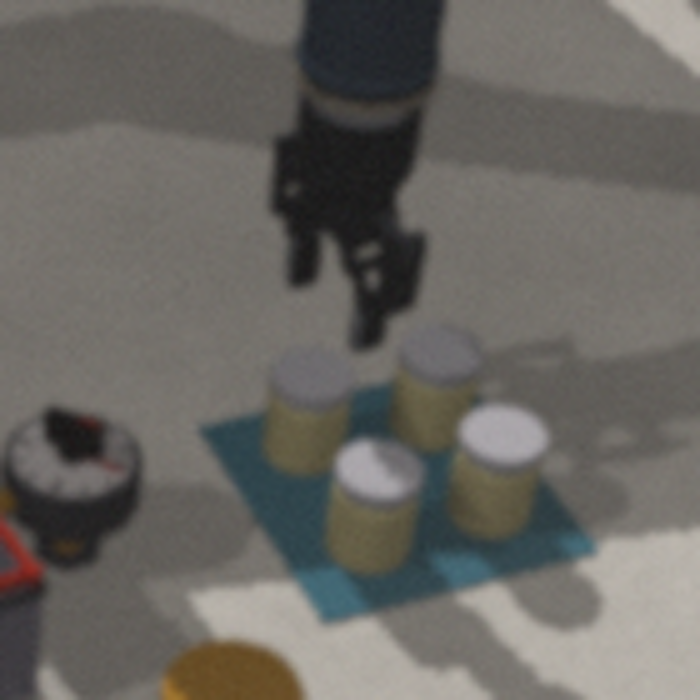

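Scene view: the gripper is over jar D (crop ~(310,400)), with fingers straddling above. I'll correct the offset and go down.

```bash

python3 -m creep '[{"linear":[0.3,0,0.1],"twist":[-0.1,0.25,-0.1]},{"linear":[0,0,0],"twist":[0,0,0]}]'
python3 go.py 0.475 0.318 0.056 14.4
python3 -m creep '[{"linear":[0,0.4,0],"twist":[0,0,0]},{"linear":[0,0.4,0],"twist":[0,0,0]},{"linear":[0,0.4,0],"twist":[0,0,0]},{"linear":[0,0.4,0],"twist":[0,0,0]},{"linear":[0,0,0],"twist":[0,0,0]}]'
python3 go.py 0.475 0.318 0.056 14.4
```

```text
time_s: 4.82
tcp_pos: [0.4775, 0.3181, 0.1267]
tcp_rot: [-0.558, 0.433, -0.434, 0.559]
wrist_force: [0.4, -0.5, -0.3]
grip_width: 0.0682
t 4.83 tcp [0.4775 0.3181 0.1267] yaw(z) 14.3 F [ 0.4 -0.5 -0.3] w 0.0682 tilt 0.18
twist total (5deg units) [-0.03 -0.01 -0.01] | linear now [-0.01  1.77 -0.07] | linear after twist [-0.01  1.77 -0.06]
time_s: 5.45
tcp_pos: [0.4774, 0.3178, 0.0577]
tcp_rot: [-0.558, 0.433, -0.434, 0.559]
wrist_force: [-0.6, -0.5, 0.6]
grip_width: 0.0682
t 5.45 tcp [0.4774 0.3178 0.0577] yaw(z) 14.3 F [-0.6 -0.5  0.6] w 0.0682 tilt 0.12
twist total (5deg units) [-0.02 -0.01 -0.01] | linear now [-0.02  0.04 -0.06] | linear after twist [-0.02  0.04 -0.06]
```

```bash

python3 -m creep '[{"linear":[0,0,0],"twist":[0,0,0]},{"linear":[0,0,0],"twist":[0,0,0]},{"linear":[0,0,0],"twist":[0,0,0]},{"linear":[0,0,0],"twist":[0,0,0]},{"linear":[0,0,0],"twist":[0,0,0]}]' 0
python3 -m creep '[{"linear":[0,-0.4,0],"twist":[0,0,0]},{"linear":[0,-0.8,0],"twist":[0,0,0]},{"linear":[0,-0.9,0],"twist":[0,0,0]},{"linear":[0,-0.9,0],"twist":[0,0,0]},{"linear":[0,-0.6,0],"twist":[0,0,0]},{"linear":[0,0,0],"twist":[0,0,0]}]'
python3 go.py 0.5454 -0.0621 0.205 14.4
python3 go.py 0.528 0.0057 0.205 14.4
```

```text
time_s: 6.08
tcp_pos: [0.4778, 0.3185, 0.0591]
tcp_rot: [-0.557, 0.433, -0.434, 0.56]
wrist_force: [0.2, -0.0, -1.5]
grip_width: 0.0547
time_s: 6.82
tcp_pos: [0.4768, 0.3186, 0.2127]
tcp_rot: [-0.557, 0.433, -0.434, 0.561]
wrist_force: [-0.0, -0.2, -1.5]
grip_width: 0.0545
t 6.83 tcp [0.4768 0.3186 0.2127] yaw(z) 14.4 F [-0.  -0.2 -1.5] w 0.0545 tilt 0.35
twist total (5deg units) [-0.06  0.   -0.03] | linear now [ 9.65  0.16 -0.71] | linear after twist [ 9.65  0.19 -0.7 ]
t 6.83 tcp [0.4768 0.3186 0.2127] yaw(z) 14.4 F [-0.  -0.2 -1.5] w 0.0545 tilt 0.35
twist total (5deg units) [-0.06  0.   -0.03] | linear now [ 7.9   0.17 -0.71] | linear after twist [ 7.9   0.19 -0.7 ]
```

```bash

python3 -m creep '[{"linear":[0.6,0,0],"twist":[0,0,0]},{"linear":[1,0,-0.1],"twist":[0,0,0]},{"linear":[1,0,-0.1],"twist":[0,0,0]},{"linear":[1,0,-0.1],"twist":[0,0,0]},{"linear":[1,0,-0.1],"twist":[0,0,0]},{"linear":[1,0,-0.1],"twist":[0,0,0]},{"linear":[1,0,-0.1],"twist":[0,0,0]},{"linear":[1,0,-0.1],"twist":[0,0,0]},{"linear":[1,0,0],"twist":[0,0,0]},{"linear":[0.6,0,0],"twist":[0,0,0]},{"linear":[0.3,0,0],"twist":[0,0,0]},{"linear":[0,0,0],"twist":[0,0,0]}]'
python3 go.py 0.5454 -0.0621 0.205 14.4
```

```text
time_s: 8.32
tcp_pos: [0.5406, -0.0683, 0.2039]
tcp_rot: [0.56, -0.435, 0.429, -0.559]
wrist_force: [-0.1, -0.1, -1.5]
grip_width: 0.0545
t 8.32 tcp [ 0.5406 -0.0683  0.2039] yaw(z) 14.6 F [-0.1 -0.1 -1.5] w 0.0545 tilt 0.49
twist total (5deg units) [ 0.07  0.04 -0.07] | linear now [-0.12 -0.03  0.16] | linear after twist [-0.12 -0.03  0.16]
```

```bash

python3 -m creep '[{"linear":[-0.12,0.4,0.16],"twist":[0.07,0.04,-0.07]},{"linear":[0,0.4,0],"twist":[0,0,0]},{"linear":[0,0,0],"twist":[0,0,0]}]'
python3 go.py 0.5454 -0.0621 0.067 14.4
```

```text
time_s: 8.7
tcp_pos: [0.5447, -0.0584, 0.1706]
tcp_rot: [-0.56, 0.433, -0.432, 0.56]
wrist_force: [-0.5, 0.3, -0.4]
grip_width: 0.0545
t 8.7 tcp [ 0.5447 -0.0584  0.1706] yaw(z) 14.7 F [-0.5  0.3 -0.4] w 0.0545 tilt 0.07
twist total (5deg units) [ 0.01  0.05 -0.01] | linear now [ 0.1   2.59 -0.  ] | linear after twist [ 0.09  2.59 -0.01]
```

```bash

python3 -m creep '[{"linear":[0.1,0.4,0],"twist":[0,0,0]},{"linear":[0,0.6,0],"twist":[0,0,0]},{"linear":[0,0.6,0],"twist":[0,0,0]},{"linear":[0,0.5,0],"twist":[0,0,0]},{"linear":[0,0.3,0],"twist":[0,0,0]},{"linear":[0,0,0],"twist":[0,0,0]}]'
python3 go.py 0.5454 -0.0621 0.067 14.4
```

```text
time_s: 9.45
tcp_pos: [0.5459, -0.0633, 0.07]
tcp_rot: [-0.56, 0.432, -0.432, 0.56]
wrist_force: [-0.2, -0.0, -2.1]
grip_width: 0.0544
t 9.45 tcp [ 0.5459 -0.0633  0.07  ] yaw(z) 14.7 F [-0.2 -0.  -2.1] w 0.0544 tilt 0.04
twist total (5deg units) [-0.    0.05 -0.01] | linear now [-0.03  0.07 -0.  ] | linear after twist [-0.03  0.07 -0.  ]
```

```bash

python3 -m creep '[{"linear":[0,0.07,0],"twist":[0,0,0]},{"linear":[0,0.03,0],"twist":[0,0,0]}]'
python3 -m creep '[{"linear":[0,0,0],"twist":[0,0,0]},{"linear":[0,0,0],"twist":[0,0,0]},{"linear":[0,0,0],"twist":[0,0,0]}]' 0.76
python3 go.py 0.5718 0.3314 0.2 14.4
python3 -m creep '[{"linear":[0,-0.6,0],"twist":[0,0,0]},{"linear":[0,-0.9,0],"twist":[0,0,0]},{"linear":[0,-0.9,0],"twist":[0,0,0]},{"linear":[0,-0.6,0],"twist":[0,0,0]},{"linear":[0,0,0],"twist":[0,0,0]}]' 0.8
python3 go.py 0.5718 0.3314 0.18 14.4
python3 - <<'E'
from h import *
s=cap('scene'); t=cap('top'); crop(s,250,110,460,240,3.6,'s4.png'); crop(t,140,150,390,290,3.2,'t4.png')
E
```

```text
time_s: 9.7
tcp_pos: [0.5466, -0.0634, 0.0668]
tcp_rot: [-0.559, 0.432, -0.433, 0.56]
wrist_force: [0.1, 0.8, -1.5]
grip_width: 0.0546
time_s: 10.07
tcp_pos: [0.5475, -0.0634, 0.068]
tcp_rot: [-0.559, 0.431, -0.433, 0.561]
wrist_force: [-0.4, -0.5, 1.0]
grip_width: 0.0651
t 10.07 tcp [ 0.5475 -0.0634  0.068 ] yaw(z) 14.6 F [-0.4 -0.5  1. ] w 0.0651 tilt 0.24
twist total (5deg units) [-0.05  0.05  0.01] | linear now [-9.39 -3.29  3.1 ] | linear after twist [-9.41 -3.3   3.04]
time_s: 10.7
tcp_pos: [0.5469, -0.0633, 0.1919]
tcp_rot: [-0.559, 0.431, -0.433, 0.561]
wrist_force: [0.3, -0.3, -0.5]
grip_width: 0.0681
t 10.7 tcp [ 0.5469 -0.0633  0.1919] yaw(z) 14.7 F [ 0.3 -0.3 -0.5] w 0.0681 tilt 0.23
twist total (5deg units) [-0.05  0.05  0.01] | linear now [-9.39  0.3   3.1 ] | linear after twist [-9.4   0.3   3.06]
```

View pics/s4.png

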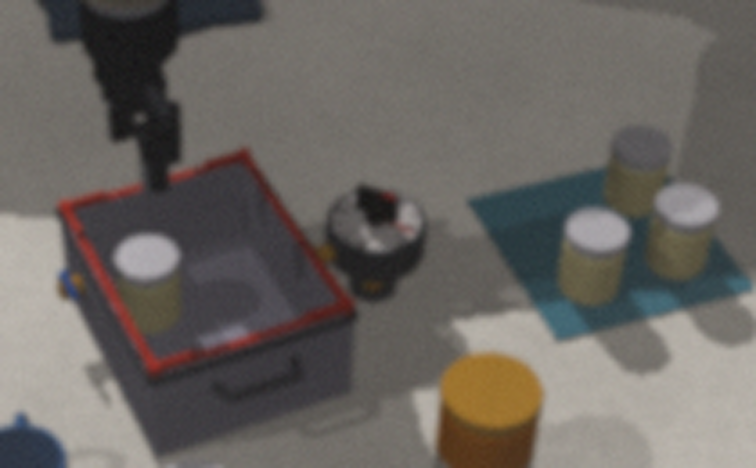

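View pics/t4.png

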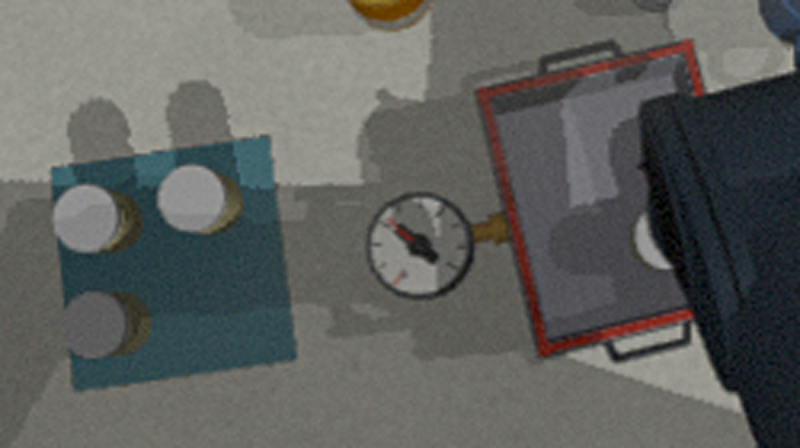

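The first jar stands upright in the chamber (scene crop (148,285)). Jar B next.

```bash

python3 -m creep '[{"linear":[-0.6,0,0.3],"twist":[0,0,0]},{"linear":[-1,0,0.3],"twist":[0,0,0]},{"linear":[-1,0,0.4],"twist":[0,0,0]},{"linear":[-1,0,0.4],"twist":[0,0,0]},{"linear":[-1,0,0.4],"twist":[0,0,0]},{"linear":[-1,0,0.4],"twist":[0,0,0]},{"linear":[-1,0,0.4],"twist":[0,0,0]},{"linear":[-1,0,0.3],"twist":[0,0,0]},{"linear":[-0.8,0,0.1],"twist":[0,0,0]},{"linear":[-0.5,0,0],"twist":[0,0,0]},{"linear":[-0.2,0,0],"twist":[0,0,0]},{"linear":[0,0,0],"twist":[0,0,0]}]'
python3 go.py 0.5718 0.3314 0.13 14.4
```

```text
time_s: 12.3
tcp_pos: [0.5652, 0.3254, 0.1714]
tcp_rot: [0.566, -0.437, 0.429, -0.551]
wrist_force: [0.2, -0.2, -0.3]
grip_width: 0.068
t 12.3 tcp [0.5652 0.3254 0.1714] yaw(z) 14.4 F [ 0.2 -0.2 -0.3] w 0.068 tilt 1.38
twist total (5deg units) [0.27 0.01 0.04] | linear now [-0.11  1.03  0.22] | linear after twist [-0.1   1.03  0.2 ]
```

```bash

python3 -m creep '[{"linear":[-0.1,0.3,0.2],"twist":[0.27,0,0.04]},{"linear":[0,0.7,0],"twist":[0,0,0]},{"linear":[0,0,0],"twist":[0,0,0]}]'
python3 go.py 0.5718 0.3314 0.057 14.4
```

```text
time_s: 12.68
tcp_pos: [0.5742, 0.3257, 0.1307]
tcp_rot: [0.558, -0.434, 0.436, -0.557]
wrist_force: [-0.2, 0.2, 0.6]
grip_width: 0.068
t 12.68 tcp [0.5742 0.3257 0.1307] yaw(z) 14.1 F [-0.2  0.2  0.6] w 0.068 tilt 0.21
twist total (5deg units) [-0.01 -0.06  0.04] | linear now [-0.16  1.84 -0.02] | linear after twist [-0.15  1.84 -0.02]
```

```bash

python3 -m creep '[{"linear":[-0.15,0.4,0],"twist":[0,0,0]},{"linear":[0,0.5,0],"twist":[0,0,0]},{"linear":[0,0.5,0],"twist":[0,0,0]},{"linear":[0,0.35,0],"twist":[0,0,0]},{"linear":[0,0.05,0],"twist":[0,0,0]}]'
python3 go.py 0.5718 0.3314 0.057 14.4
python3 -m creep '[{"linear":[0,0,0],"twist":[0,0,0]},{"linear":[0,0,0],"twist":[0,0,0]},{"linear":[0,0,0],"twist":[0,0,0]},{"linear":[0,0,0],"twist":[0,0,0]},{"linear":[0,0,0],"twist":[0,0,0]}]' 0
python3 -m creep '[{"linear":[0,-0.5,0],"twist":[0,0,0]},{"linear":[0,-0.8,0],"twist":[0,0,0]},{"linear":[0,-0.9,0],"twist":[0,0,0]},{"linear":[0,-0.9,0],"twist":[0,0,0]},{"linear":[0,-0.6,0],"twist":[0,0,0]},{"linear":[0,0,0],"twist":[0,0,0]}]'
python3 go.py 0.6268 -0.0413 0.205 14.4
```

```text
time_s: 13.3
tcp_pos: [0.5743, 0.3305, 0.0559]
tcp_rot: [-0.557, 0.434, -0.437, 0.557]
wrist_force: [0.3, -0.1, -0.7]
grip_width: 0.0683
t 13.3 tcp [0.5743 0.3305 0.0559] yaw(z) 14.0 F [ 0.3 -0.1 -0.7] w 0.0683 tilt 0.28
twist total (5deg units) [-0.04 -0.08  0.04] | linear now [-0.04 -0.03 -0.06] | linear after twist [-0.04 -0.03 -0.06]
time_s: 13.92
tcp_pos: [0.5749, 0.3309, 0.0575]
tcp_rot: [-0.556, 0.433, -0.437, 0.558]
wrist_force: [-0.5, 0.8, -1.9]
grip_width: 0.0545
time_s: 14.68
tcp_pos: [0.5739, 0.332, 0.2172]
tcp_rot: [-0.555, 0.433, -0.437, 0.56]
wrist_force: [1.1, 0.2, -2.7]
grip_width: 0.0545
t 14.68 tcp [0.5739 0.332  0.2172] yaw(z) 14.0 F [ 1.1  0.2 -2.7] w 0.0545 tilt 0.52
twist total (5deg units) [-0.1  -0.07  0.01] | linear now [ 9.37  0.3  -0.98] | linear after twist [ 9.37  0.31 -1.04]
```

```bash

python3 -m creep '[{"linear":[0.6,0,0],"twist":[0,0,0]},{"linear":[1,0,-0.1],"twist":[0,0,0]},{"linear":[1,0,-0.1],"twist":[0,0,0]},{"linear":[1,0,-0.2],"twist":[0,0,0]},{"linear":[1,0,-0.2],"twist":[0,0,0]},{"linear":[1,0,-0.2],"twist":[0,0,0]},{"linear":[1,0,-0.1],"twist":[0,0,0]},{"linear":[1,0,-0.1],"twist":[0,0,0]},{"linear":[0.8,0,0],"twist":[0,0,0]},{"linear":[0.5,0,0],"twist":[0,0,0]},{"linear":[0.2,0,0],"twist":[0,0,0]},{"linear":[0,0,0],"twist":[0,0,0]}]'
python3 go.py 0.6268 -0.0413 0.17 14.4
```

```text
time_s: 16.18
tcp_pos: [0.6195, -0.0411, 0.2092]
tcp_rot: [0.559, -0.435, 0.433, -0.558]
wrist_force: [-0.3, 1.4, -3.1]
grip_width: 0.0549
t 16.18 tcp [ 0.6195 -0.0411  0.2092] yaw(z) 14.3 F [-0.3  1.4 -3.1] w 0.0549 tilt 0.2
twist total (5deg units) [ 0.03 -0.02 -0.03] | linear now [0.05 0.98 0.18] | linear after twist [0.05 0.98 0.17]
```

```bash

python3 -m creep '[{"linear":[0.05,0.2,0.18],"twist":[0,0,0]},{"linear":[0,0.7,0],"twist":[0,0,0]},{"linear":[0,0,0],"twist":[0,0,0]}]'
python3 go.py 0.6268 -0.0413 0.066 14.4
```

```text
time_s: 16.55
tcp_pos: [0.6278, -0.0366, 0.172]
tcp_rot: [-0.559, 0.434, -0.431, 0.56]
wrist_force: [-0.4, -0.7, -2.4]
grip_width: 0.0548
t 16.55 tcp [ 0.6278 -0.0366  0.172 ] yaw(z) 14.6 F [-0.4 -0.7 -2.4] w 0.0548 tilt 0.25
twist total (5deg units) [ 0.02  0.05 -0.05] | linear now [ 0.12  2.65 -0.05] | linear after twist [ 0.11  2.65 -0.05]
```

```bash

python3 -m creep '[{"linear":[0.1,0.4,-0.05],"twist":[0,0,0]},{"linear":[0,0.6,0],"twist":[0,0,0]},{"linear":[0,0.6,0],"twist":[0,0,0]},{"linear":[0,0.6,0],"twist":[0,0,0]},{"linear":[0,0.35,0],"twist":[0,0,0]},{"linear":[0,0.05,0],"twist":[0,0,0]}]'
python3 go.py 0.6268 -0.0413 0.066 14.4
```

```text
time_s: 17.3
tcp_pos: [0.6288, -0.0395, 0.0656]
tcp_rot: [-0.559, 0.432, -0.431, 0.562]
wrist_force: [-4.2, -0.0, 4.3]
grip_width: 0.0552
t 17.3 tcp [ 0.6288 -0.0395  0.0656] yaw(z) 14.8 F [-4.2 -0.   4.3] w 0.0552 tilt 0.25
twist total (5deg units) [-0.03  0.07 -0.04] | linear now [ 0.03 -0.01 -0.06] | linear after twist [ 0.03 -0.01 -0.06]
```

```bash

python3 -m creep '[{"linear":[0,0,0],"twist":[0,0,0]},{"linear":[0,0,0],"twist":[0,0,0]},{"linear":[0,0,0],"twist":[0,0,0]}]' 0.76
python3 -m creep '[{"linear":[0,-0.6,0],"twist":[0,0,0]},{"linear":[0,-0.9,0],"twist":[0,0,0]},{"linear":[0,-0.9,0],"twist":[0,0,0]},{"linear":[0,-0.6,0],"twist":[0,0,0]},{"linear":[0,0,0],"twist":[0,0,0]}]' 0.8
python3 go.py 0.5544 0.4194 0.17 14.4
python3 - <<'E'
from h import *
s=cap('scene'); crop(s,250,110,460,240,3.6,'s5.png')
E
```

```text
time_s: 17.68
tcp_pos: [0.6297, -0.0397, 0.0679]
tcp_rot: [-0.558, 0.431, -0.432, 0.562]
wrist_force: [0.4, 0.0, -0.5]
grip_width: 0.0646
time_s: 18.3
tcp_pos: [0.6313, -0.0394, 0.1943]
tcp_rot: [-0.557, 0.429, -0.434, 0.564]
wrist_force: [-0.8, 0.2, -0.4]
grip_width: 0.0684
t 18.3 tcp [ 0.6313 -0.0394  0.1943] yaw(z) 14.8 F [-0.8  0.2 -0.4] w 0.0684 tilt 0.67
twist total (5deg units) [-0.13  0.07 -0.01] | linear now [-11.58   0.63   1.06] | linear after twist [-11.59   0.61   0.99]
```

View pics/s5.png

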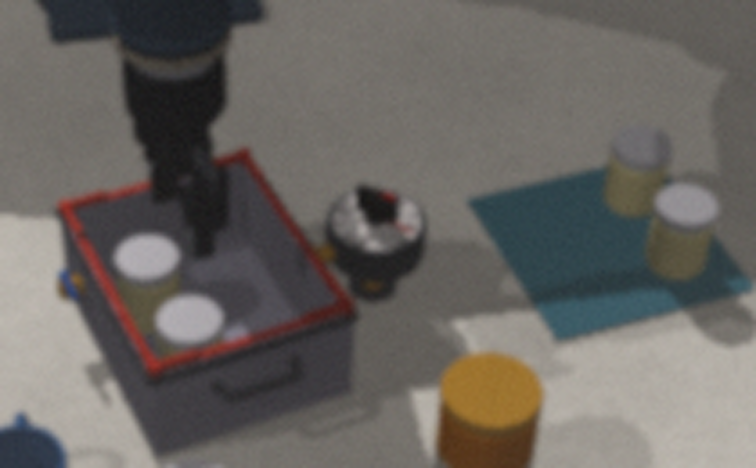

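Two jars are in the chamber (crop (148,258), (188,320)), both upright. Jar A next.

```bash

python3 -m creep '[{"linear":[-0.8,0,0.1],"twist":[0,0,0]},{"linear":[-1,0,0.1],"twist":[0,0,0]},{"linear":[-1,0,0.1],"twist":[0,0,0]},{"linear":[-1,0,0.1],"twist":[0,0,0]},{"linear":[-1,0,0.1],"twist":[0,0,0]},{"linear":[-1,0,0.1],"twist":[0,0,0]},{"linear":[-1,0,0.1],"twist":[0,0,0]},{"linear":[-1,0,0.1],"twist":[0,0,0]},{"linear":[-1,0,0.1],"twist":[0,0,0]},{"linear":[-1,0,0.1],"twist":[0,0,0]},{"linear":[-0.8,0,0],"twist":[0,0,0]},{"linear":[-0.4,0,0],"twist":[0,0,0]}]'
python3 -m creep '[{"linear":[0,0,0],"twist":[0,0,0]}]'
python3 go.py 0.5544 0.4194 0.13 14.4
```

```text
time_s: 19.85
tcp_pos: [0.5526, 0.4049, 0.1781]
tcp_rot: [0.561, -0.434, 0.432, -0.557]
wrist_force: [0.9, -0.5, -0.4]
grip_width: 0.0685
time_s: 19.98
tcp_pos: [0.5519, 0.4055, 0.1772]
tcp_rot: [0.562, -0.433, 0.431, -0.557]
wrist_force: [0.1, -1.4, -0.7]
grip_width: 0.0686
t 19.98 tcp [0.5519 0.4055 0.1772] yaw(z) 14.6 F [ 0.1 -1.4 -0.7] w 0.0686 tilt 0.45
twist total (5deg units) [0.09 0.04 0.02] | linear now [-0.32  1.18  0.16] | linear after twist [-0.32  1.18  0.15]
```

```bash

python3 -m creep '[{"linear":[-0.32,0.3,0.15],"twist":[0.09,0.04,0]},{"linear":[0,0.8,0],"twist":[0,0,0]},{"linear":[0,0,0],"twist":[0,0,0]}]'
python3 go.py 0.5544 0.4194 0.057 14.4
```

```text
time_s: 20.35
tcp_pos: [0.5571, 0.4163, 0.1303]
tcp_rot: [0.558, -0.433, 0.436, -0.557]
wrist_force: [0.3, 0.2, 0.4]
grip_width: 0.0683
t 20.35 tcp [0.5571 0.4163 0.1303] yaw(z) 14.1 F [0.3 0.2 0.4] w 0.0683 tilt 0.28
twist total (5deg units) [-0.01 -0.06  0.05] | linear now [-0.1   1.83 -0.05] | linear after twist [-0.09  1.83 -0.05]
```

```bash

python3 -m creep '[{"linear":[-0.1,0.4,-0.05],"twist":[0,0,0]},{"linear":[0,0.5,0],"twist":[0,0,0]},{"linear":[0,0.5,0],"twist":[0,0,0]},{"linear":[0,0.35,0],"twist":[0,0,0]},{"linear":[0,0.05,0],"twist":[0,0,0]}]'
python3 go.py 0.5544 0.4194 0.057 14.4
python3 -m creep '[{"linear":[0,0,0],"twist":[0,0,0]},{"linear":[0,0,0],"twist":[0,0,0]},{"linear":[0,0,0],"twist":[0,0,0]},{"linear":[0,0,0],"twist":[0,0,0]},{"linear":[0,0,0],"twist":[0,0,0]}]' 0
python3 -m creep '[{"linear":[0,-0.5,0],"twist":[0,0,0]},{"linear":[0,-0.8,0],"twist":[0,0,0]},{"linear":[0,-0.9,0],"twist":[0,0,0]},{"linear":[0,-0.9,0],"twist":[0,0,0]},{"linear":[0,-0.6,0],"twist":[0,0,0]},{"linear":[0,0,0],"twist":[0,0,0]}]'
python3 go.py 0.6094 0.0265 0.205 14.4
```

```text
time_s: 20.98
tcp_pos: [0.5555, 0.4193, 0.0546]
tcp_rot: [0.557, -0.433, 0.437, -0.557]
wrist_force: [0.4, 0.1, 0.6]
grip_width: 0.0683
t 20.98 tcp [0.5555 0.4193 0.0546] yaw(z) 14.0 F [0.4 0.1 0.6] w 0.0683 tilt 0.3
twist total (5deg units) [-0.03 -0.08  0.05] | linear now [-0.01 -0.06 -0.02] | linear after twist [-0.01 -0.06 -0.02]
time_s: 21.6
tcp_pos: [0.5561, 0.4198, 0.0562]
tcp_rot: [-0.557, 0.433, -0.437, 0.558]
wrist_force: [-0.2, -0.0, -2.3]
grip_width: 0.0545
time_s: 22.35
tcp_pos: [0.5551, 0.421, 0.2161]
tcp_rot: [-0.555, 0.433, -0.437, 0.56]
wrist_force: [0.0, 0.1, -2.5]
grip_width: 0.0544
t 22.35 tcp [0.5551 0.421  0.2161] yaw(z) 14.1 F [ 0.   0.1 -2.5] w 0.0544 tilt 0.49
twist total (5deg units) [-0.1  -0.07  0.01] | linear now [ 9.9   0.28 -1.08] | linear after twist [ 9.89  0.28 -1.14]
```

```bash

python3 -m creep '[{"linear":[0.7,0,0],"twist":[0,0,0]},{"linear":[1,0,-0.1],"twist":[0,0,0]},{"linear":[1,0,-0.1],"twist":[0,0,0]},{"linear":[1,0,-0.2],"twist":[0,0,0]},{"linear":[1,0,-0.2],"twist":[0,0,0]},{"linear":[1,0,-0.2],"twist":[0,0,0]},{"linear":[1,0,-0.2],"twist":[0,0,0]},{"linear":[1,0,-0.1],"twist":[0,0,0]},{"linear":[1,0,0],"twist":[0,0,0]},{"linear":[0.6,0,0],"twist":[0,0,0]},{"linear":[0.3,0,0],"twist":[0,0,0]},{"linear":[0,0,0],"twist":[0,0,0]}]'
python3 go.py 0.6094 0.0265 0.17 14.4
```

```text
time_s: 23.85
tcp_pos: [0.6014, 0.0246, 0.2079]
tcp_rot: [0.559, -0.435, 0.434, -0.557]
wrist_force: [0.2, 0.5, -2.1]
grip_width: 0.0545
t 23.85 tcp [0.6014 0.0246 0.2079] yaw(z) 14.2 F [ 0.2  0.5 -2.1] w 0.0545 tilt 0.22
twist total (5deg units) [ 0.04 -0.04  0.  ] | linear now [0.   0.95 0.21] | linear after twist [0.   0.95 0.2 ]
```

```bash

python3 -m creep '[{"linear":[0,0.2,0.2],"twist":[0,0,0]},{"linear":[0,0.7,0],"twist":[0,0,0]},{"linear":[0,0,0],"twist":[0,0,0]}]'
python3 go.py 0.6094 0.0265 0.065 14.4
```

```text
time_s: 24.22
tcp_pos: [0.6094, 0.0315, 0.1703]
tcp_rot: [0.56, -0.434, 0.432, -0.559]
wrist_force: [-0.0, -1.3, -1.5]
grip_width: 0.0545
t 24.23 tcp [0.6094 0.0315 0.1703] yaw(z) 14.5 F [-0.  -1.3 -1.5] w 0.0545 tilt 0.22
twist total (5deg units) [ 0.04  0.02 -0.02] | linear now [ 0.13  2.63 -0.02] | linear after twist [ 0.12  2.63 -0.03]
```

```bash

python3 -m creep '[{"linear":[0.12,0.4,-0.03],"twist":[0,0,0]},{"linear":[0,0.6,0],"twist":[0,0,0]},{"linear":[0,0.6,0],"twist":[0,0,0]},{"linear":[0,0.6,0],"twist":[0,0,0]},{"linear":[0,0.35,0],"twist":[0,0,0]},{"linear":[0,0.02,0],"twist":[0,0,0]}]'
python3 go.py 0.6094 0.0265 0.065 14.4
```

```text
time_s: 24.98
tcp_pos: [0.6122, 0.0285, 0.0658]
tcp_rot: [-0.559, 0.432, -0.432, 0.561]
wrist_force: [-4.6, -1.7, 11.2]
grip_width: 0.055
t 24.98 tcp [0.6122 0.0285 0.0658] yaw(z) 14.7 F [-4.6 -1.7 11.2] w 0.055 tilt 0.2
twist total (5deg units) [-0.04  0.05 -0.02] | linear now [ 0.03  0.02 -0.08] | linear after twist [ 0.03  0.02 -0.08]
```

```bash

python3 -m creep '[{"linear":[0,0,0],"twist":[0,0,0]},{"linear":[0,0,0],"twist":[0,0,0]},{"linear":[0,0,0],"twist":[0,0,0]}]' 0.76
python3 -m creep '[{"linear":[0,-0.6,0],"twist":[0,0,0]},{"linear":[0,-0.9,0],"twist":[0,0,0]},{"linear":[0,-0.9,0],"twist":[0,0,0]},{"linear":[0,-0.6,0],"twist":[0,0,0]},{"linear":[0,0,0],"twist":[0,0,0]}]' 0.8
python3 go.py 0.4673 0.4095 0.17 14.4
python3 -m creep '[{"linear":[-0.6,0,-0.2],"twist":[0,0,0]},{"linear":[-1,0,-0.2],"twist":[0,0,0]},{"linear":[-1,0,-0.2],"twist":[0,0,0]},{"linear":[-1,0,-0.2],"twist":[0,0,0]},{"linear":[-1,0,-0.2],"twist":[0,0,0]},{"linear":[-1,0,-0.2],"twist":[0,0,0]},{"linear":[-1,0,-0.1],"twist":[0,0,0]},{"linear":[-1,0,0],"twist":[0,0,0]},{"linear":[-1,0,0],"twist":[0,0,0]},{"linear":[-0.6,0,0],"twist":[0,0,0]},{"linear":[-0.2,0,0],"twist":[0,0,0]},{"linear":[0,0,0],"twist":[0,0,0]}]'
python3 go.py 0.4673 0.4095 0.13 14.4
```

```text
time_s: 25.35
tcp_pos: [0.6111, 0.028, 0.0666]
tcp_rot: [-0.559, 0.432, -0.432, 0.56]
wrist_force: [-0.0, 0.4, 0.7]
grip_width: 0.0649
time_s: 25.98
tcp_pos: [0.6134, 0.0287, 0.1916]
tcp_rot: [-0.558, 0.431, -0.433, 0.562]
wrist_force: [-0.4, -0.6, 0.2]
grip_width: 0.0684
t 25.98 tcp [0.6134 0.0287 0.1916] yaw(z) 14.7 F [-0.4 -0.6  0.2] w 0.0684 tilt 0.39
twist total (5deg units) [-0.08  0.06 -0.01] | linear now [-10.13   0.54  -1.12] | linear after twist [-10.13   0.54  -1.17]
time_s: 27.48
tcp_pos: [0.4636, 0.388, 0.1814]
tcp_rot: [-0.559, 0.432, -0.433, 0.56]
wrist_force: [-0.4, 0.8, -0.4]
grip_width: 0.068
t 27.48 tcp [0.4636 0.388  0.1814] yaw(z) 14.6 F [-0.4  0.8 -0.4] w 0.068 tilt 0.1
twist total (5deg units) [-0.02  0.03  0.01] | linear now [-0.5   1.28  0.22] | linear after twist [-0.5   1.28  0.22]
```

```bash

python3 -m creep '[{"linear":[-0.5,0.3,0.2],"twist":[0,0,0]},{"linear":[0,0.9,0],"twist":[0,0,0]},{"linear":[0,0,0],"twist":[0,0,0]}]'
python3 go.py 0.4673 0.4095 0.057 14.4
```

```text
time_s: 27.85
tcp_pos: [0.4688, 0.4085, 0.1311]
tcp_rot: [-0.558, 0.433, -0.435, 0.559]
wrist_force: [-0.2, -0.4, -0.2]
grip_width: 0.0683
t 27.85 tcp [0.4688 0.4085 0.1311] yaw(z) 14.3 F [-0.2 -0.4 -0.2] w 0.0683 tilt 0.17
twist total (5deg units) [-0.03 -0.02  0.02] | linear now [-0.04  1.85 -0.03] | linear after twist [-0.03  1.85 -0.03]
```

```bash

python3 -m creep '[{"linear":[-0.04,0.4,-0.03],"twist":[0,0,0]},{"linear":[0,0.5,0],"twist":[0,0,0]},{"linear":[0,0.5,0],"twist":[0,0,0]},{"linear":[0,0.35,0],"twist":[0,0,0]},{"linear":[0,0.03,0],"twist":[0,0,0]}]'
python3 go.py 0.4673 0.4095 0.057 14.4
python3 -m creep '[{"linear":[0,0,0],"twist":[0,0,0]},{"linear":[0,0,0],"twist":[0,0,0]},{"linear":[0,0,0],"twist":[0,0,0]},{"linear":[0,0,0],"twist":[0,0,0]},{"linear":[0,0,0],"twist":[0,0,0]}]' 0
python3 -m creep '[{"linear":[0,-0.5,0],"twist":[0,0,0]},{"linear":[0,-0.8,0],"twist":[0,0,0]},{"linear":[0,-0.9,0],"twist":[0,0,0]},{"linear":[0,-0.9,0],"twist":[0,0,0]},{"linear":[0,-0.6,0],"twist":[0,0,0]},{"linear":[0,0,0],"twist":[0,0,0]}]'
python3 go.py 0.528 0.0057 0.205 14.4
```

```text
time_s: 28.48
tcp_pos: [0.4693, 0.4112, 0.0591]
tcp_rot: [-0.556, 0.433, -0.436, 0.56]
wrist_force: [0.1, -0.0, 0.1]
grip_width: 0.068
t 28.48 tcp [0.4693 0.4112 0.0591] yaw(z) 14.2 F [ 0.1 -0.   0.1] w 0.068 tilt 0.36
twist total (5deg units) [-0.07 -0.04 -0.01] | linear now [ 0.03  0.05 -0.06] | linear after twist [ 0.03  0.05 -0.06]
time_s: 29.1
tcp_pos: [0.4701, 0.412, 0.0613]
tcp_rot: [-0.555, 0.433, -0.436, 0.561]
wrist_force: [-0.5, -0.3, -1.7]
grip_width: 0.0546
time_s: 29.85
tcp_pos: [0.4684, 0.4109, 0.2129]
tcp_rot: [-0.556, 0.433, -0.436, 0.56]
wrist_force: [0.1, 0.3, -1.7]
grip_width: 0.0544
t 29.85 tcp [0.4684 0.4109 0.2129] yaw(z) 14.2 F [ 0.1  0.3 -1.7] w 0.0544 tilt 0.4
twist total (5deg units) [-0.08 -0.04 -0.01] | linear now [10.19  0.18 -1.04] | linear after twist [10.18  0.2  -1.08]
```

```bash

python3 -m creep '[{"linear":[0.8,0,0],"twist":[0,0,0]},{"linear":[1,0,-0.1],"twist":[0,0,0]},{"linear":[1,0,-0.1],"twist":[0,0,0]},{"linear":[1,0,-0.2],"twist":[0,0,0]},{"linear":[1,0,-0.2],"twist":[0,0,0]},{"linear":[1,0,-0.2],"twist":[0,0,0]},{"linear":[1,0,-0.1],"twist":[0,0,0]},{"linear":[1,0,-0.1],"twist":[0,0,0]},{"linear":[1,0,0],"twist":[0,0,0]},{"linear":[0.7,0,0],"twist":[0,0,0]},{"linear":[0.4,0,0],"twist":[0,0,0]},{"linear":[0,0,0],"twist":[0,0,0]}]'
python3 go.py 0.528 0.0057 0.173 14.4
```

```text
time_s: 31.35
tcp_pos: [0.5222, 0.0024, 0.1977]
tcp_rot: [0.561, -0.437, 0.431, -0.555]
wrist_force: [-0.3, 0.1, -1.1]
grip_width: 0.0542
t 31.35 tcp [0.5222 0.0024 0.1977] yaw(z) 14.3 F [-0.3  0.1 -1.1] w 0.0542 tilt 0.68
twist total (5deg units) [ 0.14 -0.03 -0.01] | linear now [-0.04  0.62  0.17] | linear after twist [-0.04  0.62  0.16]
```

```bash

python3 -m creep '[{"linear":[-0.04,0.2,0.16],"twist":[0.14,0,0]},{"linear":[0,0.4,0],"twist":[0,0,0]},{"linear":[0,0,0],"twist":[0,0,0]}]'
python3 go.py 0.528 0.0057 0.07 14.4
```

```text
time_s: 31.72
tcp_pos: [0.528, 0.0105, 0.172]
tcp_rot: [-0.558, 0.433, -0.432, 0.561]
wrist_force: [-0.1, -0.2, -1.2]
grip_width: 0.0548
t 31.73 tcp [0.528  0.0105 0.172 ] yaw(z) 14.6 F [-0.1 -0.2 -1.2] w 0.0548 tilt 0.24
twist total (5deg units) [-0.03  0.03 -0.04] | linear now [ 0.12  2.55 -0.03] | linear after twist [ 0.12  2.55 -0.03]
```

```bash

python3 -m creep '[{"linear":[0.12,0.4,-0.03],"twist":[0,0,0]},{"linear":[0,0.6,0],"twist":[0,0,0]},{"linear":[0,0.6,0],"twist":[0,0,0]},{"linear":[0,0.6,0],"twist":[0,0,0]},{"linear":[0,0.28,0],"twist":[0,0,0]},{"linear":[0,0.02,0],"twist":[0,0,0]}]'
python3 go.py 0.528 0.0057 0.069 14.4
```

```text
time_s: 32.48
tcp_pos: [0.531, 0.0132, 0.072]
tcp_rot: [-0.557, 0.43, -0.431, 0.565]
wrist_force: [0.3, 0.2, -0.2]
grip_width: 0.0545
t 32.48 tcp [0.531  0.0132 0.072 ] yaw(z) 15.1 F [ 0.3  0.2 -0.2] w 0.0545 tilt 0.63
twist total (5deg units) [-0.11  0.13 -0.06] | linear now [ 0.16  0.07 -0.12] | linear after twist [ 0.16  0.07 -0.12]
```

```bash

python3 -m creep '[{"linear":[0.18,0.02,-0.1],"twist":[-0.1,0.1,-0.06]},{"linear":[0,0.07,0],"twist":[0,0,0]},{"linear":[0,0,0],"twist":[0,0,0]}]'
python3 go.py 0.528 0.0057 0.068 14.4
```

```text
time_s: 32.85
tcp_pos: [0.5301, 0.0047, 0.07]
tcp_rot: [-0.558, 0.432, -0.434, 0.56]
wrist_force: [-0.2, -0.7, -1.7]
grip_width: 0.0547
t 32.85 tcp [0.5301 0.0047 0.07  ] yaw(z) 14.5 F [-0.2 -0.7 -1.7] w 0.0547 tilt 0.2
twist total (5deg units) [-0.04  0.02  0.01] | linear now [-0.04  0.05 -0.05] | linear after twist [-0.04  0.05 -0.05]
```

```bash

python3 -m creep '[{"linear":[0,0.06,0],"twist":[0,0,0]},{"linear":[0,0.03,0],"twist":[0,0,0]}]'
python3 -m creep '[{"linear":[0,0,0],"twist":[0,0,0]},{"linear":[0,0,0],"twist":[0,0,0]},{"linear":[0,0,0],"twist":[0,0,0]}]' 0.76
python3 -m creep '[{"linear":[0,-0.6,0],"twist":[0,0,0]},{"linear":[0,-0.9,0],"twist":[0,0,0]},{"linear":[0,-0.9,0],"twist":[0,0,0]},{"linear":[0,-0.9,0],"twist":[0,0,0]},{"linear":[-0.4,-0.3,0],"twist":[0,0,0]},{"linear":[-0.9,0,0],"twist":[0,0,0]},{"linear":[-1,0,0],"twist":[0,0,0]},{"linear":[-1,0,0],"twist":[0,0,0]},{"linear":[-1,0,0],"twist":[0,0,0]},{"linear":[-1,0,0],"twist":[0,0,0]},{"linear":[-1,0,0],"twist":[0,0,0]},{"linear":[-0.5,0,0],"twist":[0,0,0]}]' 0.8
python3 - <<'E'
from h import *
s=cap('scene'); t=cap('top'); crop(s,250,110,460,240,3.6,'s6.png'); crop(t,240,150,390,280,5,'t6.png'); t['frame']=t['frame'];np.save('pics/top1.npy',t,allow_pickle=True);np.save('pics/scene1.npy',s,allow_pickle=True)
E
python3 go.py 0.536 0.142 0.2 14.4
```

```text
time_s: 33.1
tcp_pos: [0.5304, 0.0045, 0.0668]
tcp_rot: [-0.558, 0.432, -0.434, 0.56]
wrist_force: [-4.0, -1.4, 13.2]
grip_width: 0.0546
time_s: 33.48
tcp_pos: [0.5307, 0.0048, 0.067]
tcp_rot: [-0.558, 0.431, -0.434, 0.56]
wrist_force: [-0.4, 0.1, -0.1]
grip_width: 0.0653
time_s: 34.98
tcp_pos: [0.4552, 0.2789, 0.2111]
tcp_rot: [0.56, -0.433, 0.433, -0.559]
wrist_force: [-0.3, 0.3, -0.8]
grip_width: 0.0683
t 35.08 tcp [0.455  0.2793 0.2111] yaw(z) 14.6 F [ 0.4 -0.8 -1.3] w 0.0685 tilt 0.08
twist total (5deg units) [ 0.02  0.04 -0.01] | linear now [3.83 0.27 1.09] | linear after twist [3.83 0.28 1.11]
```

View pics/s6.png

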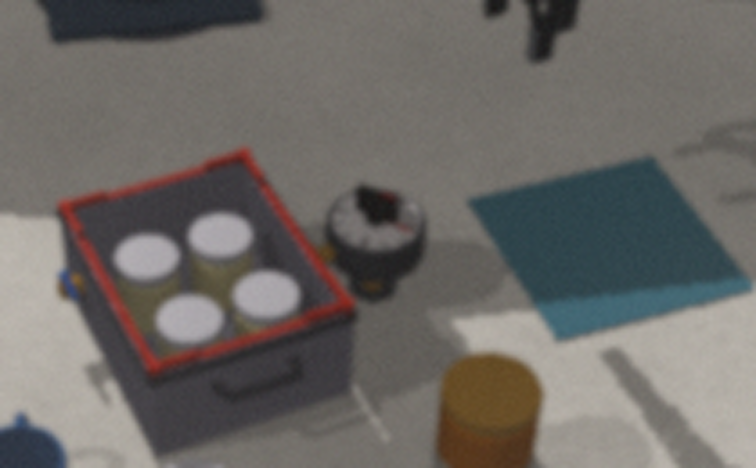

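View pics/t6.png

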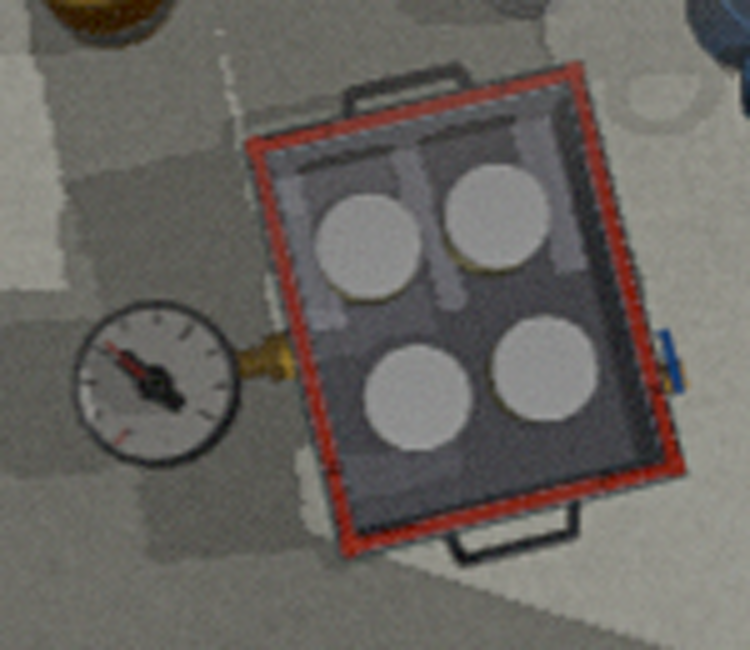

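All four jars stand upright in the chamber. The needle runs from the hub at crop (152,383) to (108,345), and the red zero mark is at (122,438). I'll measure the knob from both views.

```bash
cat > m3.py <<'E'
from h import *
from go import ch,C
import sys
t=np.load(sys.argv[1],allow_pickle=True).item(); s=np.load(sys.argv[2],allow_pickle=True).item()
def T(p): return (np.array(p,float)+.5)/5+[240,150]-.5
# black wing in the dial: darkest pixels within 14 px of dial centre
def wing(c,ctr,r,th):
    g=cv2.GaussianBlur(c['frame'],(0,0),.5).max(2).astype(int)
    w=np.zeros(g.shape,np.uint8); cv2.circle(w,ctr,r,1,-1); m=((g<th)&(w>0)).astype(np.uint8)
    n,l,st,ce=cv2.connectedComponentsWithStats(m); k=1+np.argmax(st[1:,4]); ys,xs=np.nonzero(l==k); P=np.c_[xs,ys].astype(np.float32)
    return ce[k],st[k],cv2.minAreaRect(P)
wt=wing(t,(271,227),12,70); ws=wing(s,(354,168),9,55)
print('top',wt); print('scene',ws)
print('knob',tri(t,[wt[0]],s,[ws[0]]).round(4),'onplane .104',onplane(t,[wt[0]],.104).round(4))
# dial rim ring top view, centre from outer dark contour picked in crop
ring=T([(73,383),(239,383),(156,300),(156,466)]).mean(0); print('dial',ring,onplane(t,[ring],.08).round(4), 'expected',ch(0,.165).round(4))
q=onplane(t,T([(108,345),(122,438)]),.084); k=onplane(t,[ring],.08)[0]
for n,p in zip(('needle','mark'),q): print(n,np.degrees(np.arctan2(*(p-k)[[1,0]])).round(1))
a,b=onplane(t,T([(122,358),(181,408)]),.112); print('wing line',np.degrees(np.arctan2(*(a-b)[[1,0]])).round(1),np.linalg.norm(a-b).round(4),((a+b)/2).round(4))
E
python3 m3.py pics/top1.npy pics/scene1.npy
```

```text
top (array([269.93506494, 225.85714286]), array([263, 220,  14,  12,  77], dtype=int32), ((269.6891784667969, 225.36488342285156), (15.344688415527344, 6.974858283996582), 54.462318420410156))
scene (array([354.2       , 166.77333333]), array([349, 162,  11,  10,  75], dtype=int32), ((354.0, 166.5), (9.0, 10.0), 90.0))
knob [[5.369e-01 1.412e-01 1.012e-01 3.000e-04]] onplane .104 [[0.5367 0.1407 0.104 ]]
dial [270.8 226.2] [[0.5369 0.141  0.08  ]] expected [0.5364 0.142 ]
needle 52.5
mark 150.2
wing line 50.8 0.0393 [0.5355 0.1399 0.112 ]
```

```bash

python3 -m creep '[{"linear":[0.4,0,0],"twist":[0,1,0]},{"linear":[0.5,0,0],"twist":[0,1,0]},{"linear":[0.5,0,0],"twist":[0,1,0]},{"linear":[0.5,0,0],"twist":[0,1,0]},{"linear":[0.3,0,0],"twist":[0,1,0]},{"linear":[0.2,0,0],"twist":[0,1,0]},{"linear":[0,0,0],"twist":[0,1,0]},{"linear":[0,0,0],"twist":[0,1,0]},{"linear":[0,0,0],"twist":[0,1,0]},{"linear":[0,0,0],"twist":[0,0.6,0]},{"linear":[0,0,0],"twist":[0,0,0]}]' 0.5
python3 go.py 0.5367 0.1410 0.15 -38.5
```

```text
time_s: 36.45
tcp_pos: [0.4566, 0.1732, 0.2055]
tcp_rot: [0.33, -0.627, 0.629, -0.32]
wrist_force: [0.5, 0.6, -0.3]
grip_width: 0.0424
t 36.45 tcp [0.4566 0.1732 0.2055] yaw(z) -35.3 F [ 0.5  0.6 -0.3] w 0.0424 tilt 0.78
twist total (5deg units) [0.04 0.64 0.15] | linear now [-0.52  1.37  2.11] | linear after twist [-0.62  1.39  2.07]
```

```bash

python3 -m creep '[{"linear":[-0.3,0.3,0.7],"twist":[0,0.6,0.15]},{"linear":[-0.2,0.5,0.8],"twist":[0,0,0]},{"linear":[-0.1,0.4,0.5],"twist":[0,0,0]},{"linear":[0,0,0],"twist":[0,0,0]}]'
python3 go.py 0.5367 0.1410 0.108 -38.5
```

```text
time_s: 36.95
tcp_pos: [0.5358, 0.1421, 0.1551]
tcp_rot: [-0.31, 0.637, -0.635, 0.309]
wrist_force: [-0.7, -0.2, -0.9]
grip_width: 0.0425
t 36.95 tcp [0.5358 0.1421 0.1551] yaw(z) -38.1 F [-0.7 -0.2 -0.9] w 0.0425 tilt 0.21
twist total (5deg units) [0.04 0.08 0.01] | linear now [0.01 1.18 0.04] | linear after twist [0.01 1.18 0.03]
```

```bash

python3 -m creep '[{"linear":[0,0.4,0.03],"twist":[0,0.1,0]},{"linear":[0,0.5,0],"twist":[0,0,0]},{"linear":[0,0.25,0],"twist":[0,0,0]},{"linear":[0,0,0],"twist":[0,0,0]}]'
python3 go.py 0.5367 0.1410 0.108 -38.5
```

```text
time_s: 37.45
tcp_pos: [0.5343, 0.1428, 0.1075]
tcp_rot: [-0.308, 0.638, -0.635, 0.307]
wrist_force: [-0.6, -0.1, -0.4]
grip_width: 0.0428
t 37.45 tcp [0.5343 0.1428 0.1075] yaw(z) -38.5 F [-0.6 -0.1 -0.4] w 0.0428 tilt 0.26
twist total (5deg units) [0.05 0.01 0.  ] | linear now [-0.   -0.01  0.07] | linear after twist [-0.   -0.01  0.07]
```

```bash

python3 -m creep '[{"linear":[0,0,0.07],"twist":[0,0,0]},{"linear":[0,0,0],"twist":[0,0,0]}]'
python3 go.py 0.5367 0.1410 0.108 -38.5
python3 -m creep '[{"linear":[0,0,0],"twist":[0,0,0]},{"linear":[0,0,0],"twist":[0,0,0]},{"linear":[0,0,0],"twist":[0,0,0]},{"linear":[0,0,0],"twist":[0,0,0]},{"linear":[0,0,0],"twist":[0,0,0]},{"linear":[0,0,0],"twist":[0,0,0]}]' 0
python3 go.py 0.5367 0.1410 0.108 59.4
python3 - <<'E'
from h import *
s=cap('scene'); crop(s,310,120,400,210,6,'s7.png')
E
```

```text
time_s: 37.7
tcp_pos: [0.5369, 0.1414, 0.1084]
tcp_rot: [-0.308, 0.638, -0.635, 0.307]
wrist_force: [-0.6, -0.2, -0.0]
grip_width: 0.0426
t 37.7 tcp [0.5369 0.1414 0.1084] yaw(z) -38.4 F [-0.6 -0.2 -0. ] w 0.0426 tilt 0.22
twist total (5deg units) [ 0.04  0.01 -0.01] | linear now [0.01 0.01 0.  ] | linear after twist [0.01 0.01 0.  ]
time_s: 38.45
tcp_pos: [0.5363, 0.1422, 0.1094]
tcp_rot: [-0.308, 0.638, -0.635, 0.307]
wrist_force: [0.8, -0.0, 0.2]
grip_width: 0.0088
t 38.45 tcp [0.5363 0.1422 0.1094] yaw(z) -38.4 F [ 0.8 -0.   0.2] w 0.0088 tilt 0.27
twist total (5deg units) [  0.03 -19.56  -0.06] | linear now [0.02 0.03 0.03] | linear after twist [ 0.02  0.03 -0.02]
```

View pics/s7.png

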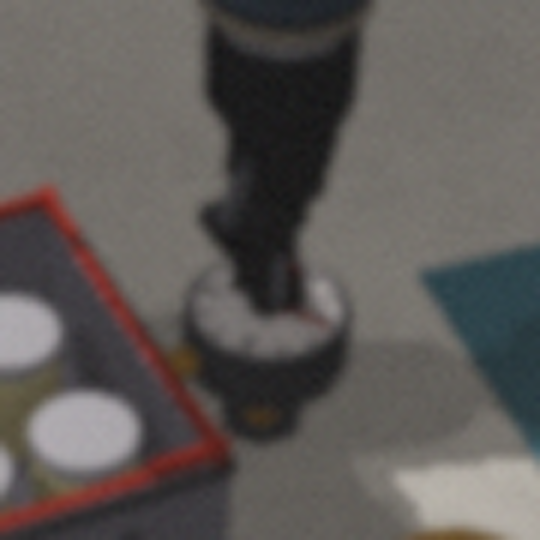

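The wing is gripped (width 8.8 mm). Now I'll turn it anticlockwise.

```bash

python3 -m creep '[{"linear":[0,0,0],"twist":[0,-0.7,0]},{"linear":[0,0,0],"twist":[0,-0.7,0]},{"linear":[0,0,0],"twist":[0,-0.7,0]},{"linear":[0,0,0],"twist":[0,-0.7,0]},{"linear":[0,0,0],"twist":[0,-0.7,0]},{"linear":[0,0,0],"twist":[0,-0.7,0]},{"linear":[0,0,0],"twist":[0,0,0]}]'
python3 go.py 0.5367 0.1410 0.109 59.4
```

```text
time_s: 39.38
tcp_pos: [0.536, 0.1423, 0.1093]
tcp_rot: [-0.422, 0.569, -0.566, 0.422]
wrist_force: [-0.6, 0.2, -0.1]
grip_width: 0.0086
t 39.38 tcp [0.536  0.1423 0.1093] yaw(z) -16.8 F [-0.6  0.2 -0.1] w 0.0086 tilt 0.29
twist total (5deg units) [  0.02 -15.24  -0.06] | linear now [0.03 0.01 0.03] | linear after twist [ 0.03  0.01 -0.02]
```

```bash

python3 -m creep '[{"linear":[0,0,0],"twist":[0,-0.9,0]},{"linear":[0,0,0],"twist":[0,-0.9,0]},{"linear":[0,0,0],"twist":[0,-0.9,0]},{"linear":[0,0,0],"twist":[0,-0.9,0]},{"linear":[0,0,0],"twist":[0,-0.9,0]},{"linear":[0,0,0],"twist":[0,-0.9,0]},{"linear":[0,0,0],"twist":[0,-0.9,0]},{"linear":[0,0,0],"twist":[0,-0.9,0]},{"linear":[0,0,0],"twist":[0,-0.9,0]},{"linear":[0,0,0],"twist":[0,-0.9,0]},{"linear":[0,0,0],"twist":[0,-0.9,0]},{"linear":[0,0,0],"twist":[0,-0.9,0]}]'
python3 go.py 0.5367 0.1410 0.109 59.4
```

```text
time_s: 40.88
tcp_pos: [0.5354, 0.1423, 0.1094]
tcp_rot: [-0.634, 0.313, -0.309, 0.635]
wrist_force: [-0.9, 0.7, -0.5]
grip_width: 0.0087
t 40.88 tcp [0.5354 0.1423 0.1094] yaw(z) 37.7 F [-0.9  0.7 -0.5] w 0.0087 tilt 0.32
twist total (5deg units) [ 0.01 -4.33 -0.06] | linear now [0.05 0.01 0.01] | linear after twist [ 0.05  0.01 -0.01]
```

```bash

python3 -m creep '[{"linear":[0,0,0],"twist":[0,-0.8,0]},{"linear":[0,0,0],"twist":[0,-0.8,0]},{"linear":[0,0,0],"twist":[0,-0.8,0]},{"linear":[0,0,0],"twist":[0,-0.8,0]},{"linear":[0,0,0],"twist":[0,-0.8,0]},{"linear":[0,0,0],"twist":[0,0,0]}]'
python3 go.py 0.5367 0.1410 0.109 59.4; python3 -c "
from h import *; print(read_state()['ft_torque'])"
python3 -m creep '[{"linear":[0,0,0],"twist":[0,-0.3,0]},{"linear":[0,0,0],"twist":[0,-0.3,0]}]'
python3 go.py 0.5367 0.1410 0.109 59.4; python3 -c "
from h import *; print(read_state()['ft_torque'])"
```

```text
time_s: 41.62
tcp_pos: [0.5352, 0.1421, 0.1094]
tcp_rot: [-0.679, 0.198, -0.194, 0.68]
wrist_force: [-1.5, 1.0, 1.2]
grip_width: 0.0083
t 41.62 tcp [0.5352 0.1421 0.1094] yaw(z) 57.8 F [-1.5  1.   1.2] w 0.0083 tilt 0.36
twist total (5deg units) [ 0.   -0.32 -0.07] | linear now [ 0.05  0.01 -0.  ] | linear after twist [ 0.05  0.01 -0.  ]
[0.10721322 0.0727011  0.04766701]
time_s: 41.88
tcp_pos: [0.5352, 0.1421, 0.1094]
tcp_rot: [-0.684, 0.181, -0.177, 0.685]
wrist_force: [-1.8, 0.5, 1.1]
grip_width: 0.0086
t 41.88 tcp [0.5352 0.1421 0.1094] yaw(z) 60.7 F [-1.8  0.5  1.1] w 0.0086 tilt 0.36
twist total (5deg units) [ 0.    0.27 -0.07] | linear now [ 0.05  0.01 -0.  ] | linear after twist [ 0.05  0.01 -0.  ]
[ 0.12603726  0.15680745 -0.57499311]
```

Wrist torque jumped to -0.57 N m, so the pointer is at its stop. I'll release and look.

```bash

python3 -m creep '[{"linear":[0,0,0],"twist":[0,0,0]},{"linear":[0,0,0],"twist":[0,0,0]},{"linear":[0,0,0],"twist":[0,0,0]},{"linear":[0,0,0],"twist":[0,0,0]}]' 0.5
python3 -m creep '[{"linear":[0,-0.4,0],"twist":[0,0,0]},{"linear":[0,-0.8,0],"twist":[0,0,0]},{"linear":[0,-0.9,0],"twist":[0,0,0]},{"linear":[0,-0.9,0],"twist":[0,0,0]},{"linear":[0,-0.5,0],"twist":[0,0,0]},{"linear":[0,0,0],"twist":[0,0,0]}]'
python3 -c "
from h import *
t=cap('top','top2.png'); s=cap('scene','scene2.png'); crop(s,310,130,400,210,6,'s8.png')"
python3 go.py 0.5367 -0.15 0.25 0
```

```text
time_s: 42.38
tcp_pos: [0.5355, 0.1418, 0.1093]
tcp_rot: [-0.684, 0.181, -0.177, 0.685]
wrist_force: [-0.3, 0.2, -1.1]
grip_width: 0.043
time_s: 43.12
tcp_pos: [0.5358, 0.1426, 0.2591]
tcp_rot: [-0.683, 0.18, -0.177, 0.686]
wrist_force: [-0.8, -0.7, -0.4]
grip_width: 0.0427
t 43.23 tcp [0.5352 0.1421 0.2571] yaw(z) 60.8 F [ 0.4 -0.7 -0.9] w 0.0425 tilt 0.38
twist total (5deg units) [ 0.03 12.16 -0.07] | linear now [ 3.6   0.15 -6.36] | linear after twist [7.3  0.18 0.04]
```

View pics/s8.png

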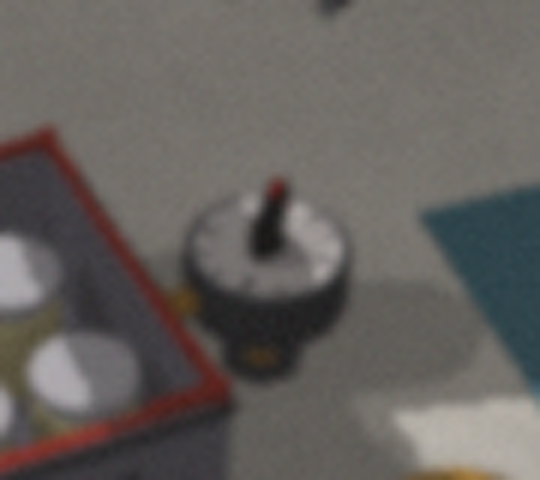

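View pics/top2.png

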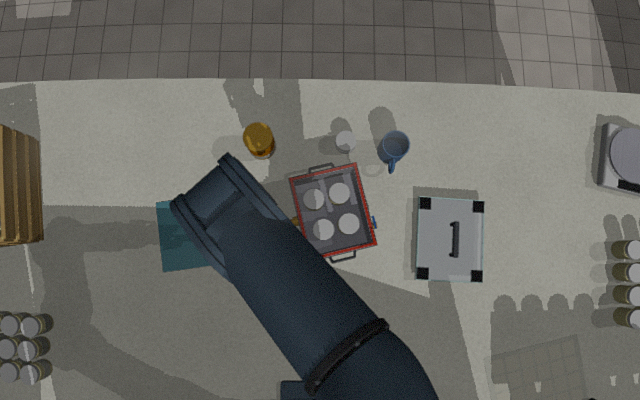

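The pointer now lies on the zero mark. The lid has shifted a few pixels (it was knocked), and its corners are now at (425,203), (478,207), (422,273), (477,276). I'll measure it.

```bash
cat > lid.py <<'E'
from h import *
def comps(c,win,th,amin,amax):
    g=cv2.GaussianBlur(c['frame'],(0,0),.5).max(2).astype(int); x0,y0,x1,y1=win
    m=np.zeros(g.shape,np.uint8); m[y0:y1,x0:x1]=(g[y0:y1,x0:x1]<th); n,l,st,ce=cv2.connectedComponentsWithStats(m)
    return [(ce[k],st[k]) for k in range(1,n) if amin<=st[k][4]<=amax]
def lid0(t,s,wt,ws,thT=75,thS=75):
    a=comps(t,wt,thT,40,400); b=comps(s,ws,thS,25,400)
    for n,q in(('top',a),('scene',b)):
        for ce,st in q: print(n,ce.round(1),st)
    return a,b
if __name__=='__main__':
    t=cap('top');s=cap('scene'); lid0(t,s,(405,185,500,295),(150,165,240,240),90,100)
    np.save('pics/topL.npy',t,allow_pickle=True);np.save('pics/sceneL.npy',s,allow_pickle=True)
    crop(t,400,180,510,290,5,'t9.png'); crop(s,150,160,240,250,6,'s9.png')
E
python3 lid.py
```

```text
top [477.9 206.6] [472 201  12  12 135]
top [454.7 239.5] [449 221  10  37 257]
top [476.3 275.5] [471 270  12  12 140]
scene [223.5 172.9] [219 170  10   7  59]
scene [176.6 176.5] [172 174  10   6  55]
scene [196.6 189.9] [194 177   7  29 129]
scene [211.4 220.7] [172 211  59  18 252]
scene [170.1 220.9] [165 217  11  10  86]
```

View pics/s9.png

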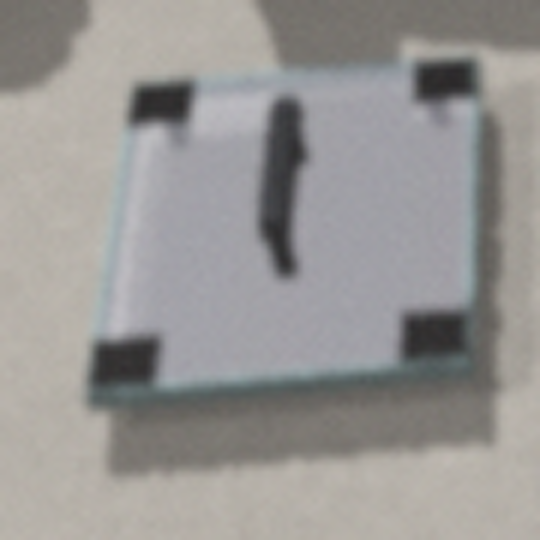

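View pics/t9.png

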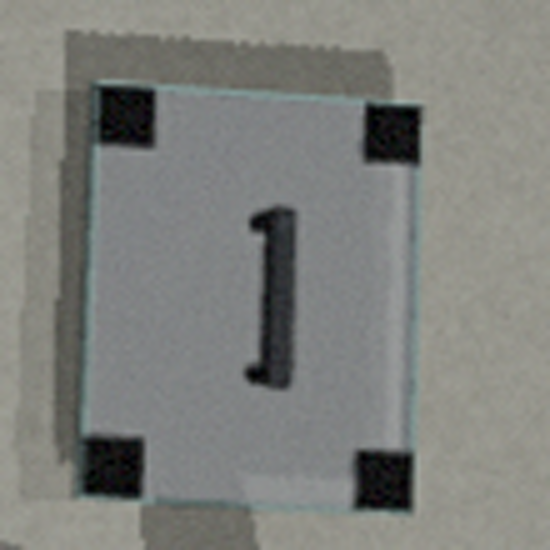

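```bash
python3 - <<'E'
from lid import *
t=np.load('pics/topL.npy',allow_pickle=True).item();s=np.load('pics/sceneL.npy',allow_pickle=True).item()
a=comps(t,(414,190,490,290),60,60,400); b=comps(s,(160,165,235,228),75,25,400)
for n,q in(('t',a),('s',b)):
    for ce,st in q: print(n,ce.round(1),st)
# squares paired: order far-left, far-right, near-left, near-right of top picture -> world(+x,+y),(+x,-y),(-x,+y),(-x,-y)
def near(q,p): return min(q,key=lambda r:np.hypot(*(r[0]-p)))[0]
T=[near(a,p) for p in((425.,203),(478.,207),(422,273),(476.5,276))]
S=[near(b,p) for p in((222.,216),(171.,220),(224,173.5),(177,177))]
X=tri(t,T,s,S); print(X.round(4)); c=X[:,:3].mean(0)
e=(X[0]-X[2]+X[1]-X[3]); f=(X[0]-X[1]+X[2]-X[3]); print('centre',c.round(4),'yaw',np.degrees(np.arctan2(e[1],e[0])),np.degrees(np.arctan2(-f[0],f[1])),'sides',np.linalg.norm(e)/2,np.linalg.norm(f)/2)
Y=onplane(t,T,.028); print(Y.mean(0).round(4)); 
B=onplane(t,np.array([(282.5,208),(280.5,388)])/5+[400,180]-.4,.07); print('bar',B.round(4),B.mean(0).round(4))
ct=np.array([(289,100),(272,222)])/6.+[150,160]-.4
print('bar scene ends at .07',onplane(s,ct,.07).round(4)); print(tri(t,(np.array([(282.5,208),(280.5,388)])/5+[400,180]-.4)[::-1],s,ct).round(4))
E
```

```text
t [424.9 202.9] [419 197  12  12 125]
t [477.9 206.1] [473 201  11  11 118]
t [454.5 239.8] [449 222   9  35 194]
t [422. 273.] [416 268  13  11 123]
t [476.2 275.7] [471 270  11  12 118]
s [223.3 172.9] [220 171   8   5  38]
s [176.5 176.8] [173 175   8   5  37]
s [196.5 190.3] [194 178   6  27  85]
s [221.9 215.6] [218 213   9   7  56]
s [170.2 220.3] [166 217  10   7  56]
[[ 6.091e-01 -2.798e-01  3.220e-02  1.000e-04]
 [ 6.019e-01 -4.326e-01  3.240e-02  5.000e-04]
 [ 4.157e-01 -2.699e-01  3.220e-02  1.400e-03]
 [ 4.082e-01 -4.228e-01  3.220e-02  7.000e-04]]
centre [ 0.5087 -0.3513  0.0323] yaw -2.9192575499341564 -2.759299588984806 sides 0.19385816640660053 0.15300002417861158
[ 0.5088 -0.3526  0.028 ]
bar [[ 0.5565 -0.3534  0.07  ]
 [ 0.4604 -0.3502  0.07  ]] [ 0.5085 -0.3518  0.07  ]
bar scene ends at .07 [[ 0.4607 -0.3466  0.07  ]
 [ 0.5521 -0.3539  0.07  ]]
[[ 0.4607 -0.3481  0.0709  0.0034]
 [ 0.5562 -0.3526  0.0736  0.0011]]
```

Lid centre is (0.509,-0.352), yaw about -2.9°, with squares spaced 194×153 mm (nominal 194×154). I'll move there, turning on the way.

```bash

python3 -m creep '[{"linear":[0.2,0,-0.35],"twist":[0,1,0]},{"linear":[0.2,0,-0.35],"twist":[0,1,0]},{"linear":[0.25,0,-0.3],"twist":[0,1,0]},{"linear":[0.28,0,-0.28],"twist":[0,1,0]},{"linear":[0.3,0,-0.25],"twist":[0,1,0]},{"linear":[0.35,0,-0.2],"twist":[0,1,0]},{"linear":[0.37,0,-0.15],"twist":[0,1,0]},{"linear":[0.38,0,-0.12],"twist":[0,1,0]},{"linear":[0.39,0,-0.1],"twist":[0,1,0]},{"linear":[0.4,0,-0.05],"twist":[0,1,0]},{"linear":[0.4,0,-0.02],"twist":[0,1,0]},{"linear":[0.4,0,0],"twist":[0,1,0]}]'
python3 go.py 0.5087 -0.352 0.22 -92.85
python3 -m creep '[{"linear":[0.4,0,0.05],"twist":[0,1,0]},{"linear":[0.4,0,0.08],"twist":[0,1,0]},{"linear":[0.38,0,0.1],"twist":[0,1,0]},{"linear":[0.37,0,0.15],"twist":[0,1,0]},{"linear":[0.35,0,0.2],"twist":[0,1,0]},{"linear":[0.32,0,0.25],"twist":[0,1,0]},{"linear":[0.3,0,0.27],"twist":[0,1,0]},{"linear":[0.27,0,0.3],"twist":[0,1,0]},{"linear":[0.23,0,0.33],"twist":[0,1,0]},{"linear":[0.2,0,0.35],"twist":[0,1,0]},{"linear":[0.17,0,0.37],"twist":[0,1,0]},{"linear":[0.15,0,0.38],"twist":[0,1,0]}]' 0.6
python3 go.py 0.5087 -0.352 0.22 -92.85
```

```text
time_s: 44.82
tcp_pos: [0.5406, -0.0547, 0.2423]
tcp_rot: [-0.503, 0.512, -0.495, 0.489]
wrist_force: [-0.6, 0.3, -0.3]
grip_width: 0.0424
t 44.83 tcp [ 0.5406 -0.0547  0.2423] yaw(z) -0.8 F [-0.6  0.3 -0.3] w 0.0424 tilt 1.8
twist total (5deg units) [ 0.31 18.4   0.26] | linear now [ 7.45  0.55 -0.67] | linear after twist [0.43 0.56 7.46]
time_s: 46.32
tcp_pos: [0.5662, -0.2502, 0.2252]
tcp_rot: [-0.185, 0.695, -0.679, 0.148]
wrist_force: [-0.5, 0.2, -0.1]
grip_width: 0.051
t 46.33 tcp [ 0.5662 -0.2502  0.2252] yaw(z) -62.8 F [-0.5  0.2 -0.1] w 0.051 tilt 3.3
twist total (5deg units) [0.25 6.03 0.62] | linear now [2.44 0.19 1.61] | linear after twist [1.31 0.13 2.61]
```

```bash

python3 -m creep '[{"linear":[0.3,0,0.3],"twist":[0.1,1,0.15]},{"linear":[0.3,0,0.4],"twist":[0.1,1,0.15]},{"linear":[0.3,0,0.4],"twist":[0.05,1,0.15]},{"linear":[0.3,0,0.4],"twist":[0,1,0.1]},{"linear":[0.2,0,0.5],"twist":[0,1,0]},{"linear":[0.1,0,0.4],"twist":[0,1,0]},{"linear":[0,0,0],"twist":[0,0,0]}]'
python3 go.py 0.5087 -0.352 0.12 -92.85
```

```text
time_s: 47.2
tcp_pos: [0.5269, -0.3619, 0.2157]
tcp_rot: [0.017, 0.71, -0.703, -0.029]
wrist_force: [0.0, -0.1, -0.4]
grip_width: 0.0514
t 47.2 tcp [ 0.5269 -0.3619  0.2157] yaw(z) -93.7 F [ 0.  -0.1 -0.4] w 0.0514 tilt 1.11
twist total (5deg units) [ 0.1  -0.17  0.2 ] | linear now [ 0.43  2.4  -0.2 ] | linear after twist [ 0.47  2.39 -0.22]
```

```bash

python3 -m creep '[{"linear":[0.47,0.2,-0.22],"twist":[0.1,-0.17,0.2]},{"linear":[0,0.6,0],"twist":[0,0,0]},{"linear":[0,0.8,0],"twist":[0,0,0]},{"linear":[0,0.5,0],"twist":[0,0,0]},{"linear":[0,0.2,0],"twist":[0,0,0]},{"linear":[0,0,0],"twist":[0,0,0]}]'
python3 go.py 0.5087 -0.352 0.064 -92.85
python3 -c "
from lid import *
t=cap('top','top10.png'); s=cap('scene'); crop(s,140,100,260,250,4,'s10.png')"
```

```text
time_s: 47.95
tcp_pos: [0.5095, -0.3443, 0.1188]
tcp_rot: [0.01, 0.709, -0.705, -0.012]
wrist_force: [0.2, 0.1, 0.5]
grip_width: 0.0513
t 47.95 tcp [ 0.5095 -0.3443  0.1188] yaw(z) -91.8 F [0.2 0.1 0.5] w 0.0513 tilt 0.32
twist total (5deg units) [0.06 0.21 0.03] | linear now [0.01 1.37 0.2 ] | linear after twist [0.01 1.37 0.19]
```

View pics/s10.png

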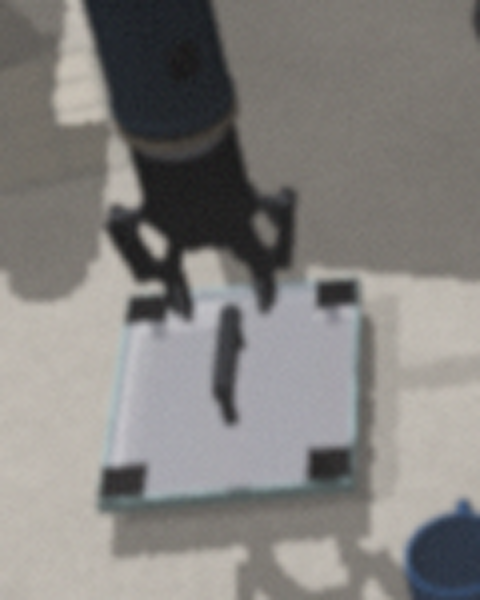

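View pics/top10.png

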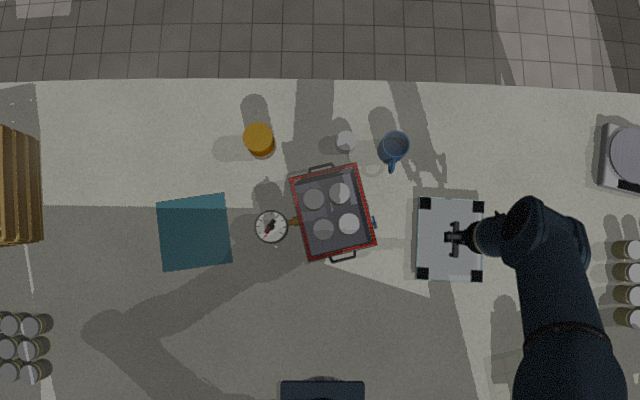

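```bash

python3 -m creep '[{"linear":[0,0.3,0.2],"twist":[0.06,0.21,0]},{"linear":[0,0,0],"twist":[0,0,0]}]'
python3 go.py 0.5087 -0.352 0.062 -92.85
```

```text
time_s: 48.3
tcp_pos: [0.5101, -0.3539, 0.1082]
tcp_rot: [-0.018, -0.706, 0.708, 0.018]
wrist_force: [-0.9, 0.3, -0.3]
grip_width: 0.0512
t 48.3 tcp [ 0.5101 -0.3539  0.1082] yaw(z) -92.9 F [-0.9  0.3 -0.3] w 0.0512 tilt 0.17
twist total (5deg units) [-0.03 -0.02 -0.01] | linear now [ 0.04  1.15 -0.05] | linear after twist [ 0.04  1.16 -0.05]
```

```bash

python3 -m creep '[{"linear":[0.04,0.35,-0.05],"twist":[0,0,0]},{"linear":[0,0.4,0],"twist":[0,0,0]},{"linear":[0,0.3,0],"twist":[0,0,0]},{"linear":[0,0.1,0],"twist":[0,0,0]},{"linear":[0,0,0],"twist":[0,0,0]}]'
python3 go.py 0.5087 -0.352 0.062 -92.85
python3 -m creep '[{"linear":[0,0,0],"twist":[0,0,0]},{"linear":[0,0,0],"twist":[0,0,0]},{"linear":[0,0,0],"twist":[0,0,0]},{"linear":[0,0,0],"twist":[0,0,0]},{"linear":[0,0,0],"twist":[0,0,0]}]' 0
python3 go.py 0.5087 -0.352 0.062 -92.85

```

```text
time_s: 48.92
tcp_pos: [0.5082, -0.3515, 0.0583]
tcp_rot: [-0.018, -0.706, 0.708, 0.018]
wrist_force: [-0.6, -0.1, -0.5]
grip_width: 0.0513
t 48.92 tcp [ 0.5082 -0.3515  0.0583] yaw(z) -92.9 F [-0.6 -0.1 -0.5] w 0.0513 tilt 0.12
twist total (5deg units) [-0.02 -0.02  0.  ] | linear now [-0.01 -0.09  0.01] | linear after twist [-0.01 -0.09  0.01]
time_s: 49.55
tcp_pos: [0.5087, -0.3517, 0.0592]
tcp_rot: [-0.019, -0.706, 0.708, 0.018]
wrist_force: [0.9, -0.6, -2.2]
grip_width: 0.0148
t 49.55 tcp [ 0.5087 -0.3517  0.0592] yaw(z) -92.9 F [ 0.9 -0.6 -2.2] w 0.0148 tilt 0.17
twist total (5deg units) [-0.03 -0.02 -0.01] | linear now [ 0.   -0.07  0.01] | linear after twist [ 0.   -0.07  0.01]
```

```bash

python3 -m creep '[{"linear":[0,-0.3,0],"twist":[0,0,0]},{"linear":[0,-0.6,0],"twist":[0,0,0]},{"linear":[0,-0.7,0],"twist":[0,0,0]},{"linear":[0,-0.7,0],"twist":[0,0,0]},{"linear":[0,-0.7,0],"twist":[0,0,0]},{"linear":[0,-0.5,0],"twist":[0,0,0]},{"linear":[0,-0.2,0],"twist":[0,0,0]},{"linear":[0,0,0],"twist":[0,0,0]}]'
python3 go.py 0.5774 -0.0178 0.20 -75.6
python3 -c "
from h import *
t=cap('top','top11.png'); s=cap('scene','scene11.png')"
```

```text
time_s: 50.55
tcp_pos: [0.5061, -0.3504, 0.2136]
tcp_rot: [-0.017, -0.707, 0.707, 0.019]
wrist_force: [-0.2, -0.2, -5.7]
grip_width: 0.0152
t 50.55 tcp [ 0.5061 -0.3504  0.2136] yaw(z) -93.0 F [-0.2 -0.2 -5.7] w 0.0152 tilt 0.19
twist total (5deg units) [-0.   -3.47  0.04] | linear now [-1.35  0.33 -8.4 ] | linear after twist [-3.79  0.34 -7.61]
```

View pics/scene11.png

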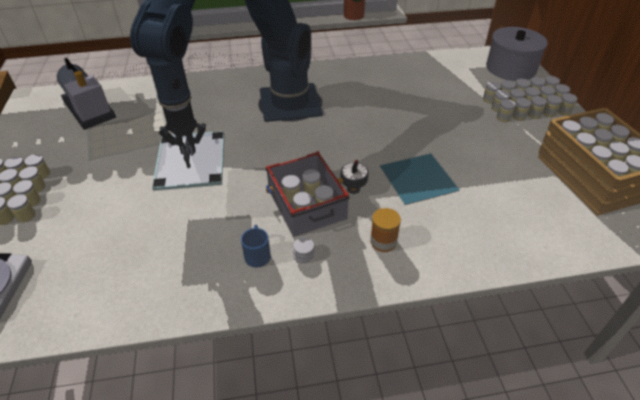

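The lid is lifted and level. Carrying it over the chamber.

```bash

python3 -m creep '[{"linear":[-0.1,0,-0.4],"twist":[0,0,0]},{"linear":[-0.1,0,-0.7],"twist":[0,0,0]},{"linear":[-0.2,0,-0.8],"twist":[0,-0.4,0]},{"linear":[-0.3,0,-0.9],"twist":[0,-0.6,0]},{"linear":[-0.3,0,-0.9],"twist":[0,-0.6,0]},{"linear":[-0.4,0,-0.8],"twist":[0,-0.6,0]},{"linear":[-0.4,0,-0.8],"twist":[0,-0.6,0]},{"linear":[-0.4,0,-0.7],"twist":[0,-0.5,0]},{"linear":[-0.3,0,-0.5],"twist":[0,0,0]},{"linear":[-0.1,0,-0.3],"twist":[0,0,0]},{"linear":[0,0,0],"twist":[0,0,0]}]'
python3 go.py 0.5774 -0.0178 0.20 -75.6
```

```text
time_s: 52.02
tcp_pos: [0.59, -0.0464, 0.2043]
tcp_rot: [-0.096, 0.705, -0.697, 0.084]
wrist_force: [-1.0, -0.8, -4.9]
grip_width: 0.0151
t 52.02 tcp [ 0.59   -0.0464  0.2043] yaw(z) -75.4 F [-1.  -0.8 -4.9] w 0.0151 tilt 1.15
twist total (5deg units) [0.15 0.04 0.17] | linear now [ 0.12  0.12 -0.77] | linear after twist [ 0.13  0.11 -0.77]
```

```bash

python3 -m creep '[{"linear":[0.05,0,-0.3],"twist":[0.15,0,0.17]},{"linear":[0.05,0,-0.35],"twist":[0,0,0]},{"linear":[0,0,-0.1],"twist":[0,0,0]},{"linear":[0,0,0],"twist":[0,0,0]}]'
python3 go.py 0.5774 -0.0178 0.20 -75.6
cat > lm.py <<'E'
from lid import *
from go import ch
import sys
t=cap('top');s=cap('scene'); crop(t,270,140,400,280,4,sys.argv[1]+'t.png'); crop(s,230,90,370,240,4,sys.argv[1]+'s.png')
np.save('pics/tH.npy',t,allow_pickle=True);np.save('pics/sH.npy',s,allow_pickle=True)
E
python3 lm.py h1
```

```text
time_s: 52.52
tcp_pos: [0.5766, -0.0189, 0.2046]
tcp_rot: [0.089, -0.701, 0.702, -0.089]
wrist_force: [-0.4, -0.9, -5.3]
grip_width: 0.0148
t 52.52 tcp [ 0.5766 -0.0189  0.2046] yaw(z) -75.6 F [-0.4 -0.9 -5.3] w 0.0148 tilt 0.09
twist total (5deg units) [-0.02  0.   -0.  ] | linear now [-0.03  0.11 -0.02] | linear after twist [-0.03  0.11 -0.02]
```

View pics/h1t.png

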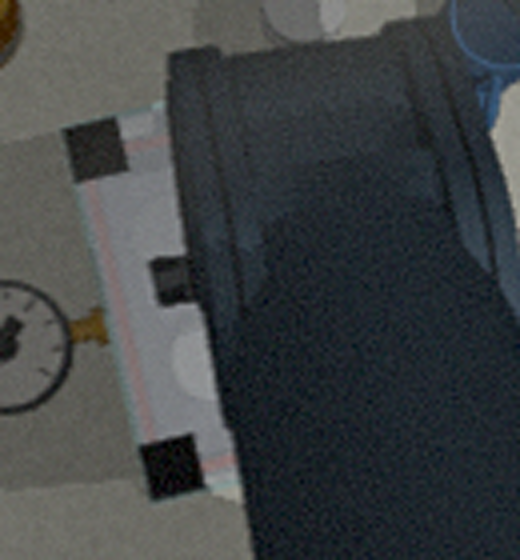

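View pics/h1s.png

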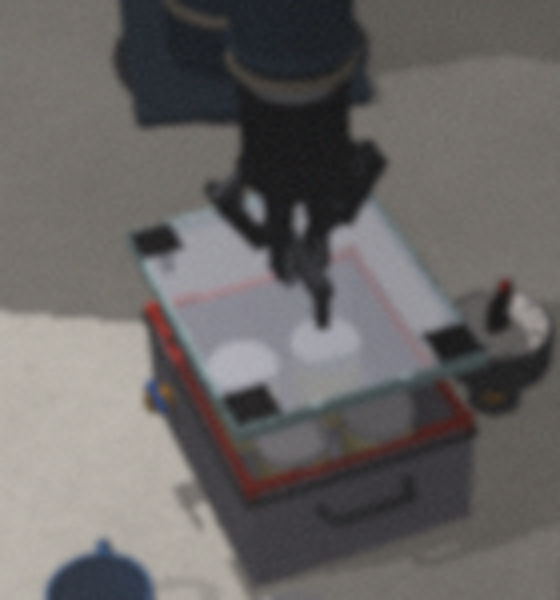

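Top view: the +y squares are at crop (95,150) and (172,467). Scene view: squares at (453,343), (252,404), (157,240). I'll compute the hover pose from these.

```bash
cat > hov.py <<'E'
from lid import *
from go import ch,C,YAW
import sys
t=np.load('pics/tH.npy',allow_pickle=True).item();s=np.load('pics/sH.npy',allow_pickle=True).item()
ztop=float(sys.argv[1])
def sq(c,p,r,th):
    g=cv2.GaussianBlur(c['frame'],(0,0),.5).max(2).astype(int); w=np.zeros(g.shape,np.uint8); cv2.circle(w,(int(round(p[0])),int(round(p[1]))),r,1,-1)
    m=((g<th)&(w>0)).astype(np.uint8); n,l,st,ce=cv2.connectedComponentsWithStats(m); k=1+np.argmax(st[1:,4]); return ce[k],st[k]
T0=eval(sys.argv[2]); S0=eval(sys.argv[3])
T0=np.array(T0,float)/4+[270,140]-.4; S0=np.array(S0,float)/4+[230,90]-.4
T=[sq(t,p,11,65) for p in T0]; S=[sq(s,p,9,70) for p in S0]
print([ (a.round(1),b[2:]) for a,b in T],[ (a.round(1),b[2:]) for a,b in S])
T=[a for a,b in T];S=[a for a,b in S]
print('tri ++',tri(t,T[:1],s,S[:1]).round(4))
A=onplane(t,T,ztop)[:,:2]; B=onplane(s,S,ztop)[:,:2]
# lid frame: T: (+,+),(-,+)   S: (+,+),(+,-),(-,-)
e=A[0]-A[1]; y=np.arctan2(e[1],e[0]); n=np.array([-np.sin(y),np.cos(y)]); c=A.mean(0)-.077*n
print('top: yaw',np.degrees(y).round(2),'len',np.linalg.norm(e).round(4),'centre',c.round(4))
cs=(B[0]+B[2])/2; e=B[1]-B[2]; f=B[0]-B[1]
print('scene: yaw',np.degrees(np.arctan2(e[1],e[0])).round(2),np.degrees(np.arctan2(-f[0],f[1])).round(2),'len',np.linalg.norm(e).round(4),np.linalg.norm(f).round(4),'centre',cs.round(4))
print('tcp',read_state()['tcp_pos'].round(4))
for q in(c,cs):
    d=q-C; a=np.radians(YAW); print('offset in chamber frame x,y mm',(1e3*(d@[np.cos(a),np.sin(a)])).round(1),(1e3*(d@[-np.sin(a),np.cos(a)])).round(1))
E
python3 hov.py .173 "[(95,150),(172,467)]" "[(453,343),(252,404),(157,240)]"; python3 hov.py .176 "[(95,150),(172,467)]" "[(453,343),(252,404),(157,240)]" | tail -6
```

```text
[(array([293.3, 176.9]), array([ 16,  15, 180], dtype=int32)), (array([312.5, 256.4]), array([ 16,  16, 196], dtype=int32))] [(array([343.5, 175.5]), array([14, 10, 93], dtype=int32)), (array([292.2, 191. ]), array([13,  9, 79], dtype=int32)), (array([268.2, 149.8]), array([11,  7, 56], dtype=int32))]
tri ++ [[0.6512 0.0807 0.1761 0.0014]]
top: yaw 14.45 len 0.1946 centre [ 0.5766 -0.0187]
scene: yaw 14.44 13.86 len 0.1958 0.1559 centre [ 0.5718 -0.0179]
tcp [ 0.5768 -0.0194  0.2045]
offset in chamber frame x,y mm -1.0 -0.7
offset in chamber frame x,y mm -5.5 1.3
tri ++ [[0.6512 0.0807 0.1761 0.0014]]
top: yaw 14.45 len 0.194 centre [ 0.5764 -0.0188]
scene: yaw 14.44 13.86 len 0.1952 0.1554 centre [ 0.5752 -0.0184]
tcp [ 0.5768 -0.0194  0.2045]
offset in chamber frame x,y mm -1.2 -0.7
offset in chamber frame x,y mm -2.3 0.0
```

```bash

python3 -m creep '[{"linear":[-0.02,0.25,-0.02],"twist":[0,0,0]},{"linear":[0,0.35,0],"twist":[0,0,0]},{"linear":[0,0.25,0],"twist":[0,0,0]},{"linear":[0,0,0],"twist":[0,0,0]}]'
python3 go.py 0.5777 -0.0185 0.15 -75.6
python3 -m creep '[{"linear":[0,0,0],"twist":[0,0,0]}]'; python3 lm.py h2
```

```text
time_s: 53.12
tcp_pos: [0.5772, -0.0196, 0.167]
tcp_rot: [0.088, -0.701, 0.702, -0.087]
wrist_force: [0.1, 0.2, -4.9]
grip_width: 0.0148
t 53.12 tcp [ 0.5772 -0.0196  0.167 ] yaw(z) -75.7 F [ 0.1  0.2 -4.9] w 0.0148 tilt 0.13
twist total (5deg units) [-0.02 -0.03  0.02] | linear now [-0.02  0.42 -0.02] | linear after twist [-0.02  0.42 -0.02]
time_s: 53.25
tcp_pos: [0.5773, -0.0196, 0.1669]
tcp_rot: [0.088, -0.701, 0.702, -0.087]
wrist_force: [0.3, 0.9, -5.7]
grip_width: 0.015
```

View pics/h2t.png

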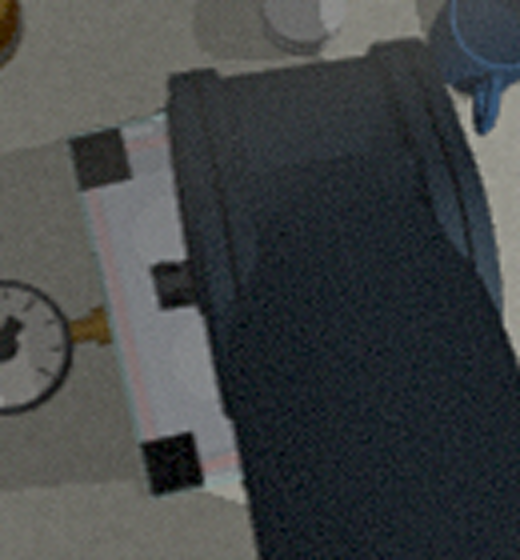

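View pics/h2s.png

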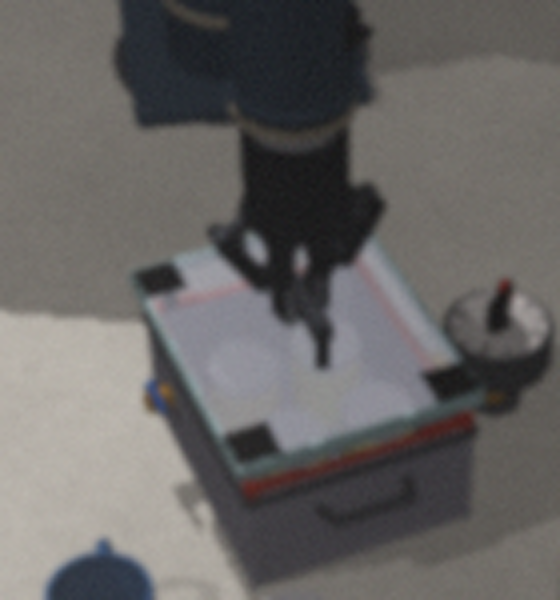

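```bash
python3 hov.py .136 "[(101,158),(172,463)]" "[(453,382),(252,441),(157,277)]"; python3 hov.py .138 "[(101,158),(172,463)]" "[(453,382),(252,441),(157,277)]" | tail -5
```

```text
[(array([294.5, 179.1]), array([ 15,  15, 165], dtype=int32)), (array([312.6, 255.5]), array([ 16,  16, 181], dtype=int32))] [(array([344.9, 184.5]), array([ 17,  16, 142], dtype=int32)), (array([292.5, 200.7]), array([12,  9, 76], dtype=int32)), (array([269.2, 159.4]), array([11,  7, 53], dtype=int32))]
tri ++ [[0.6524 0.0825 0.1417 0.0077]]
top: yaw 14.24 len 0.1946 centre [ 0.5773 -0.0196]
scene: yaw 14.2 13.95 len 0.1957 0.1627 centre [ 0.5716 -0.0152]
tcp [ 0.5773 -0.0196  0.1671]
offset in chamber frame x,y mm -0.6 -1.7
offset in chamber frame x,y mm -5.0 3.9
top: yaw 14.24 len 0.1942 centre [ 0.5771 -0.0197]
scene: yaw 14.2 13.95 len 0.1953 0.1624 centre [ 0.5738 -0.0155]
tcp [ 0.5773 -0.0196  0.1671]
offset in chamber frame x,y mm -0.7 -1.8
offset in chamber frame x,y mm -2.9 3.1
```

```bash

python3 -m creep '[{"linear":[-0.015,0.05,-0.045],"twist":[0,0,0]},{"linear":[0,0.1,0],"twist":[0,0,0]},{"linear":[0,0,0],"twist":[0,0,0]}]'
python3 go.py 0.5775 -0.0178 0.149 -75.6
```

```text
time_s: 53.72
tcp_pos: [0.5778, -0.0175, 0.1614]
tcp_rot: [0.088, -0.701, 0.702, -0.088]
wrist_force: [0.1, -0.8, -5.3]
grip_width: 0.0151
t 53.73 tcp [ 0.5778 -0.0175  0.1614] yaw(z) -75.7 F [ 0.1 -0.8 -5.3] w 0.0151 tilt 0.11
twist total (5deg units) [-0.02 -0.03  0.  ] | linear now [0.01 0.31 0.  ] | linear after twist [0.01 0.31 0.01]
```

```bash

python3 -m creep '[{"linear":[0,0.08,0],"twist":[0,0,0]},{"linear":[0,0.08,0],"twist":[0,0,0]},{"linear":[0,0.06,0],"twist":[0,0,0]},{"linear":[0,0,0],"twist":[0,0,0]}]'
python3 go.py 0.5775 -0.0178 0.149 -75.6
```

```text
time_s: 54.22
tcp_pos: [0.5778, -0.0176, 0.1519]
tcp_rot: [0.088, -0.701, 0.702, -0.088]
wrist_force: [0.3, 0.3, -5.4]
grip_width: 0.0148
t 54.23 tcp [ 0.5778 -0.0176  0.1519] yaw(z) -75.7 F [ 0.3  0.3 -5.4] w 0.0148 tilt 0.11
twist total (5deg units) [-0.02 -0.03  0.  ] | linear now [0.01 0.07 0.  ] | linear after twist [0.01 0.07 0.  ]
```

```bash

python3 -m creep '[{"linear":[0,0.04,0],"twist":[0,0,0]},{"linear":[0,0.03,0],"twist":[0,0,0]},{"linear":[0,0,0],"twist":[0,0,0]}]'
python3 go.py 0.5775 -0.0178 0.149 -75.6
```

```text
time_s: 54.6
tcp_pos: [0.5779, -0.0176, 0.1491]
tcp_rot: [0.088, -0.701, 0.702, -0.088]
wrist_force: [0.1, -0.1, -4.1]
grip_width: 0.0149
t 54.6 tcp [ 0.5779 -0.0176  0.1491] yaw(z) -75.7 F [ 0.1 -0.1 -4.1] w 0.0149 tilt 0.12
twist total (5deg units) [-0.02 -0.03 -0.  ] | linear now [0.01 0.   0.  ] | linear after twist [0.01 0.   0.  ]
```

```bash

python3 -m creep '[{"linear":[0,0.02,0],"twist":[0,0,0]},{"linear":[0,0.02,0],"twist":[0,0,0]},{"linear":[0,0,0],"twist":[0,0,0]}]'
python3 go.py 0.5775 -0.0178 0.149 -75.6
```

```text
time_s: 54.98
tcp_pos: [0.5781, -0.0176, 0.1491]
tcp_rot: [0.087, -0.701, 0.702, -0.088]
wrist_force: [-0.4, 0.2, -5.4]
grip_width: 0.0151
t 54.98 tcp [ 0.5781 -0.0176  0.1491] yaw(z) -75.7 F [-0.4  0.2 -5.4] w 0.0151 tilt 0.16
twist total (5deg units) [-0.03 -0.03 -0.01] | linear now [0.02 0.   0.  ] | linear after twist [0.02 0.   0.  ]
```

```bash

python3 -m creep '[{"linear":[0,0.06,0],"twist":[0,0,0]},{"linear":[0,0.03,0],"twist":[0,0,0]}]'
python3 go.py 0.5775 -0.0178 0.149 -75.6
```

```text
time_s: 55.22
tcp_pos: [0.5784, -0.0176, 0.1485]
tcp_rot: [0.086, -0.701, 0.703, -0.089]
wrist_force: [-6.8, 0.2, 11.0]
grip_width: 0.0153
t 55.23 tcp [ 0.5784 -0.0176  0.1485] yaw(z) -75.8 F [-6.8  0.2 11. ] w 0.0153 tilt 0.28
twist total (5deg units) [-0.04 -0.03 -0.04] | linear now [ 0.02 -0.01  0.  ] | linear after twist [ 0.02 -0.01 -0.  ]
```

The lid has touched down on the gasket (Fz +11 N). Releasing.

```bash

python3 -m creep '[{"linear":[0,-0.02,0],"twist":[0,0,0]},{"linear":[0,0,0],"twist":[0,0,0]}]'
python3 -m creep '[{"linear":[0,0,0],"twist":[0,0,0]},{"linear":[0,0,0],"twist":[0,0,0]},{"linear":[0,0,0],"twist":[0,0,0]}]' 0.5
python3 -m creep '[{"linear":[0,-0.4,0],"twist":[0,0,0]},{"linear":[0,-0.7,0],"twist":[0,0,0]},{"linear":[0,-0.7,0],"twist":[0,0,0]},{"linear":[0,-0.4,0],"twist":[0,0,0]},{"linear":[0.5,0,0],"twist":[0,0,0]},{"linear":[1,0,0],"twist":[0,0,0]},{"linear":[1,0,0],"twist":[0,0,0]},{"linear":[0.8,0,0],"twist":[0,0,0]},{"linear":[0,0,0],"twist":[0,0,0]}]'
python3 go.py 0.5775 -0.0178 0.149 -75.6
python3 lm.py h3
```

```text
time_s: 55.48
tcp_pos: [0.5785, -0.0176, 0.1493]
tcp_rot: [0.086, -0.701, 0.703, -0.089]
wrist_force: [0.2, -0.6, -4.3]
grip_width: 0.0151
time_s: 55.85
tcp_pos: [0.5796, -0.0175, 0.1496]
tcp_rot: [0.086, -0.701, 0.703, -0.09]
wrist_force: [-0.1, -0.5, -0.8]
grip_width: 0.0429
time_s: 56.98
tcp_pos: [0.4493, -0.0501, 0.2487]
tcp_rot: [0.082, -0.7, 0.703, -0.094]
wrist_force: [0.4, 0.9, 0.1]
grip_width: 0.0427
t 56.98 tcp [ 0.4493 -0.0501  0.2487] yaw(z) -75.7 F [0.4 0.9 0.1] w 0.0427 tilt 0.97
twist total (5deg units) [-0.07 -0.03 -0.18] | linear now [-3.26  2.54 -0.01] | linear after twist [-3.3   2.49  0.02]
```

View pics/h3t.png

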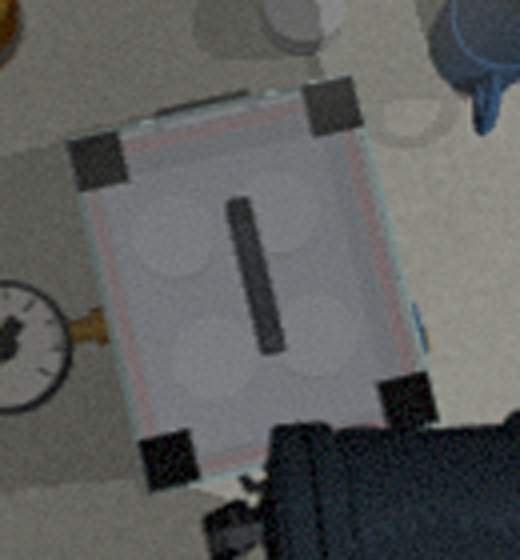

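View pics/h3s.png

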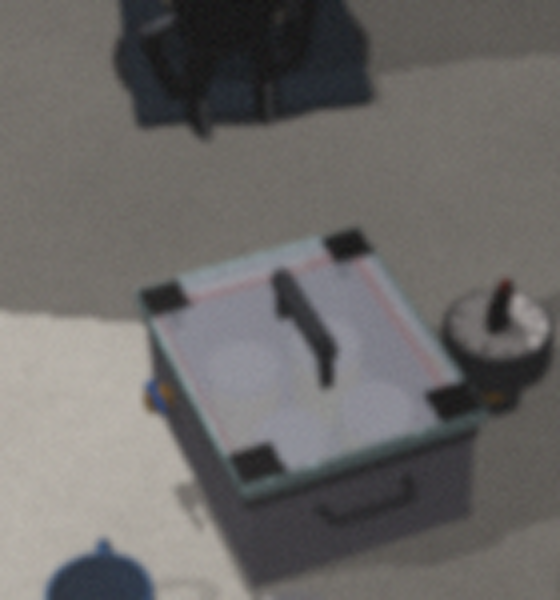

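Lid is laid on the chamber. Top-view squares are at crop (98,160), (333,106), (171,460), (407,400). Checking its pose.

```bash
cat > sq4.py <<'E'
from lid import *
from go import ch,C,YAW
import sys
t=np.load('pics/tH.npy',allow_pickle=True).item();s=np.load('pics/sH.npy',allow_pickle=True).item()
T0=np.array([(98,160),(333,106),(171,460),(407,400)],float)/4+[270,140]-.4
S0=np.array([(452,402),(258,462),(348,245),(163,298)],float)/4+[230,90]-.4
def sq(c,p,r,th):
    g=cv2.GaussianBlur(c['frame'],(0,0),.5).max(2).astype(int); w=np.zeros(g.shape,np.uint8); cv2.circle(w,(int(round(p[0])),int(round(p[1]))),r,1,-1)
    m=((g<th)&(w>0)).astype(np.uint8); n,l,st,ce=cv2.connectedComponentsWithStats(m); k=1+np.argmax(st[1:,4]); return ce[k]
T=[sq(t,p,9,70) for p in T0]; S=[sq(s,p,7,70) for p in S0]
X=tri(t,T,s,S); print(X.round(4)); 
for Q in (X[:,:3],onplane(t,T,.118),onplane(t,T,.112)):
    c=Q.mean(0); d=c[:2]-C; a=np.radians(YAW); e=Q[0]-Q[2]+Q[1]-Q[3]
    print('c',c.round(4),'off mm',(1e3*(d@[np.cos(a),np.sin(a)])).round(1),(1e3*(d@[-np.sin(a),np.cos(a)])).round(1),'yaw',np.degrees(np.arctan2(e[1],e[0])).round(2),np.linalg.norm(e).round(4)/2)
E
python3 sq4.py; python3 -c "
from go import *
for p in [(97,77),(-97,77),(-97,-77),(97,-77)]: print(p,ch(p[0]/1e3,p[1]/1e3).round(4))"
```

```text
[[ 6.534e-01  8.200e-02  1.217e-01  2.500e-03]
 [ 6.904e-01 -6.840e-02  1.198e-01  0.000e+00]
 [ 4.656e-01  3.350e-02  1.232e-01  8.000e-04]
 [ 5.020e-01 -1.161e-01  1.207e-01  5.000e-04]]
c [ 0.5779 -0.0172  0.1214] off mm 0.6 0.4 yaw 14.34 0.19415
c [ 0.578  -0.0177  0.118 ] off mm 0.6 -0.0 yaw 14.22 0.19455
c [ 0.5785 -0.018   0.112 ] off mm 1.1 -0.5 yaw 14.22 0.19575
(97, 77) [0.6522 0.0809]
(-97, 77) [0.4643 0.0327]
(-97, -77) [ 0.5026 -0.1165]
(97, -77) [ 0.6905 -0.0683]
```

The lid sits within 1 mm of centre and 0.2° of square, with its top at 0.118–0.121 m. Closing the fingers and pressing the -x-y corner first.

```bash
python3 go.py 0.5026 -0.1165 0.17 -75.6
python3 -m creep '[{"linear":[-0.4,0,0.7],"twist":[-0.07,0,-0.18]},{"linear":[-0.4,0.3,0.7],"twist":[0,0,0]},{"linear":[0,0.6,0],"twist":[0,0,0]},{"linear":[0,0.7,0],"twist":[0,0,0]},{"linear":[0,0.3,0],"twist":[0,0,0]},{"linear":[0,0,0],"twist":[0,0,0]}]' 0
python3 go.py 0.5026 -0.1165 0.137 -75.6
```

```text
t 57.08 tcp [ 0.4517 -0.0493  0.2487] yaw(z) -75.7 F [0.5 0.4 0.5] w 0.0429 tilt 1.07
twist total (5deg units) [-0.07 -0.01 -0.2 ] | linear now [-0.78  1.99  1.93] | linear after twist [-0.81  1.97  1.94]
time_s: 57.82
tcp_pos: [0.5066, -0.0948, 0.1735]
tcp_rot: [-0.086, 0.702, -0.701, 0.093]
wrist_force: [0.6, -0.1, 0.7]
grip_width: -0.0003
t 57.83 tcp [ 0.5066 -0.0948  0.1735] yaw(z) -75.4 F [ 0.6 -0.1  0.7] w -0.0003 tilt 0.54
twist total (5deg units) [-0.01  0.03 -0.11] | linear now [0.24 0.91 0.5 ] | linear after twist [0.23 0.91 0.5 ]
```

```bash

python3 -m creep '[{"linear":[0.23,0,0.5],"twist":[0,0,-0.1]},{"linear":[0,0.3,0],"twist":[0,0,0]},{"linear":[0,0.3,0],"twist":[0,0,0]},{"linear":[0,0,0],"twist":[0,0,0]}]' 
python3 go.py 0.5026 -0.1165 0.135 -75.6
```

```text
time_s: 58.32
tcp_pos: [0.5052, -0.1148, 0.1505]
tcp_rot: [0.089, -0.701, 0.702, -0.092]
wrist_force: [-0.2, -0.2, 0.4]
grip_width: 0.0
t 58.33 tcp [ 0.5052 -0.1148  0.1505] yaw(z) -75.3 F [-0.2 -0.2  0.4] w 0.0 tilt 0.29
twist total (5deg units) [-0.02  0.06 -0.06] | linear now [0.07 0.39 0.02] | linear after twist [0.07 0.39 0.02]
```

```bash

python3 -m creep '[{"linear":[0.06,0.15,0.02],"twist":[0,0.05,-0.05]},{"linear":[0,0.15,0],"twist":[0,0,0]},{"linear":[0,0,0],"twist":[0,0,0]}]' 
python3 -m creep '[{"linear":[0,0.08,0],"twist":[0,0,0]},{"linear":[0,0.08,0],"twist":[0,0,0]}]' 
python3 -m creep '[{"linear":[0,0.06,0],"twist":[0,0,0]},{"linear":[0,0.06,0],"twist":[0,0,0]}]' 
```

```text
time_s: 58.7
tcp_pos: [0.5032, -0.1153, 0.1378]
tcp_rot: [0.089, -0.701, 0.702, -0.09]
wrist_force: [-0.2, 0.8, 0.5]
grip_width: -0.0001
time_s: 58.95
tcp_pos: [0.5034, -0.1155, 0.132]
tcp_rot: [0.089, -0.701, 0.702, -0.09]
wrist_force: [-5.2, -1.0, 13.6]
grip_width: 0.0
time_s: 59.2
tcp_pos: [0.5033, -0.1157, 0.1293]
tcp_rot: [0.088, -0.701, 0.702, -0.09]
wrist_force: [-9.5, 1.8, 36.8]
grip_width: 0.0002
```

Fz 37 N at TCP z 0.129 is the expected bedded height, so that corner is down. Next is the -x+y corner.

```bash

python3 -m creep '[{"linear":[0,-0.3,0],"twist":[0,0,0]},{"linear":[0,-0.6,0],"twist":[0,0,0]},{"linear":[0,-0.3,0],"twist":[0,0,0]},{"linear":[0,0,0],"twist":[0,0,0]}]'
python3 go.py 0.4643 0.0327 0.17 -75.6
python3 lm.py h4; python3 -c "exec(open('sq4.py').read())"
```

```text
time_s: 59.7
tcp_pos: [0.5034, -0.1157, 0.1792]
tcp_rot: [0.088, -0.7, 0.703, -0.09]
wrist_force: [0.9, -0.7, -0.4]
grip_width: -0.0004
t 59.7 tcp [ 0.5034 -0.1157  0.1792] yaw(z) -75.5 F [ 0.9 -0.7 -0.4] w -0.0004 tilt 0.26
twist total (5deg units) [-0.04  0.01 -0.03] | linear now [ 0.02  0.22 -3.84] | linear after twist [ 0.02  0.23 -3.84]
[[ 6.536e-01  8.200e-02  1.220e-01  2.000e-03]
 [ 6.910e-01 -6.870e-02  1.190e-01  5.000e-04]
 [ 4.653e-01  3.340e-02  1.230e-01  1.000e-04]
 [ 5.032e-01 -1.156e-01  1.214e-01  7.000e-04]]
c [ 0.5783 -0.0172  0.1213] off mm 1.0 0.3 yaw 14.25 0.194
c [ 0.5785 -0.0174  0.118 ] off mm 1.1 0.1 yaw 14.16 0.1943
c [ 0.579  -0.0178  0.112 ] off mm 1.6 -0.4 yaw 14.16 0.19555
```

View pics/h4s.png

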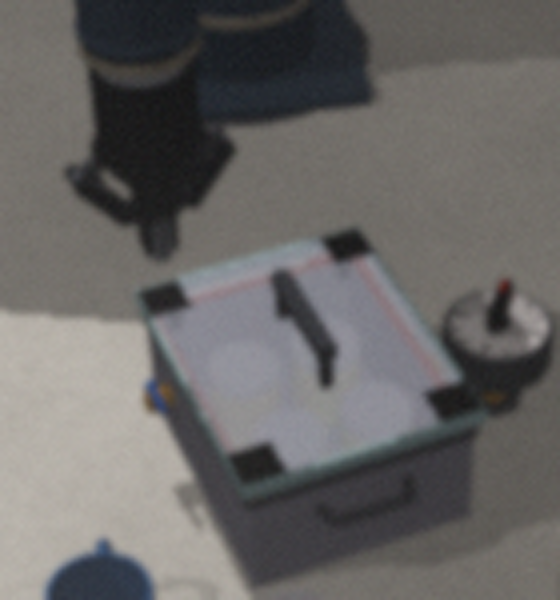

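The picture shows the lid still on its seat. It can rock about the diagonal, so a bedded corner need not show. I'll carry on with corner -x+y.

```bash

python3 -m creep '[{"linear":[0,0,-0.5],"twist":[0,0,0]},{"linear":[0,0,-0.9],"twist":[0,0,0]},{"linear":[0,0,-0.9],"twist":[0,0,0]},{"linear":[0,0,-0.9],"twist":[0,0,0]},{"linear":[0,0,-0.5],"twist":[0,0,0]},{"linear":[0,0,0],"twist":[0,0,0]}]' 
python3 go.py 0.4643 0.0327 0.15 -75.6
```

```text
time_s: 60.55
tcp_pos: [0.4628, 0.0311, 0.1729]
tcp_rot: [0.091, -0.701, 0.702, -0.087]
wrist_force: [0.3, -0.6, 0.6]
grip_width: -0.0
t 60.55 tcp [0.4628 0.0311 0.1729] yaw(z) -75.6 F [ 0.3 -0.6  0.6] w -0.0 tilt 0.34
twist total (5deg units) [-0.01 -0.    0.07] | linear now [-0.05  0.57 -0.03] | linear after twist [-0.05  0.57 -0.03]
```

```bash

python3 -m creep '[{"linear":[-0.03,0.3,-0.03],"twist":[0,0,0]},{"linear":[0,0.3,0],"twist":[0,0,0]},{"linear":[0,0.2,0],"twist":[0,0,0]},{"linear":[0,0,0],"twist":[0,0,0]}]' 
python3 -m creep '[{"linear":[0,0.07,0],"twist":[0,0,0]},{"linear":[0,0.07,0],"twist":[0,0,0]}]'
python3 go.py 0.4643 0.0327 0.129 -75.6
```

```text
time_s: 61.05
tcp_pos: [0.4633, 0.0295, 0.137]
tcp_rot: [0.09, -0.701, 0.703, -0.084]
wrist_force: [0.7, 0.1, 0.1]
grip_width: 0.0003
time_s: 61.3
tcp_pos: [0.4634, 0.0292, 0.1318]
tcp_rot: [0.09, -0.701, 0.703, -0.084]
wrist_force: [-4.4, 1.3, 9.5]
grip_width: -0.0002
t 61.3 tcp [0.4634 0.0292 0.1318] yaw(z) -75.9 F [-4.4  1.3  9.5] w -0.0002 tilt 0.47
twist total (5deg units) [-0.02 -0.05  0.09] | linear now [-0.04  0.07 -0.08] | linear after twist [-0.04  0.07 -0.08]
```

```bash

python3 -m creep '[{"linear":[0,0.07,0],"twist":[0,0,0]},{"linear":[0,0.06,0],"twist":[0,0,0]}]'
python3 go.py 0.4643 0.0327 0.129 -75.6
```

```text
time_s: 61.55
tcp_pos: [0.4633, 0.0292, 0.1287]
tcp_rot: [0.089, -0.701, 0.703, -0.085]
wrist_force: [-10.9, -0.6, 47.2]
grip_width: 0.0003
t 61.55 tcp [0.4633 0.0292 0.1287] yaw(z) -75.9 F [-10.9  -0.6  47.2] w 0.0003 tilt 0.41
twist total (5deg units) [-0.02 -0.06  0.08] | linear now [-0.04 -0.01 -0.08] | linear after twist [-0.05 -0.01 -0.08]
```

```bash

python3 -m creep '[{"linear":[0,-0.3,0],"twist":[0,0,0]},{"linear":[0,-0.6,0],"twist":[0,0,0]},{"linear":[0,-0.3,0],"twist":[0,0,0]},{"linear":[-0.5,0,0],"twist":[0,0,0]},{"linear":[-1,0,0],"twist":[0,0,0]},{"linear":[-1,0,0],"twist":[0,0,0]},{"linear":[-1,0,0],"twist":[0,0,0]},{"linear":[-0.8,0,0],"twist":[0,0,0]},{"linear":[-0.3,0,0],"twist":[0,0,0]},{"linear":[0,0,0],"twist":[0,0,0]}]'
python3 go.py 0.653 0.081 0.15 -75.6
```

```text
time_s: 62.8
tcp_pos: [0.6465, 0.0742, 0.1779]
tcp_rot: [0.088, -0.7, 0.703, -0.085]
wrist_force: [-0.3, -1.3, -0.3]
grip_width: -0.0002
t 62.8 tcp [0.6465 0.0742 0.1779] yaw(z) -76.0 F [-0.3 -1.3 -0.3] w -0.0002 tilt 0.37
twist total (5deg units) [-0.04 -0.07  0.06] | linear now [-0.2   0.7  -0.13] | linear after twist [-0.2   0.7  -0.12]
```

```bash

python3 -m creep '[{"linear":[-0.2,0.1,-0.13],"twist":[0,0,0]},{"linear":[0,0.4,0],"twist":[0,0,0]},{"linear":[0,0.4,0],"twist":[0,0,0]},{"linear":[0,0,0],"twist":[0,0,0]}]' 
python3 go.py 0.653 0.081 0.136 -75.6
```

```text
time_s: 63.3
tcp_pos: [0.6503, 0.0805, 0.1389]
tcp_rot: [0.089, -0.7, 0.703, -0.083]
wrist_force: [-0.6, 0.2, 0.5]
grip_width: 0.0001
t 63.3 tcp [0.6503 0.0805 0.1389] yaw(z) -76.0 F [-0.6  0.2  0.5] w 0.0001 tilt 0.53
twist total (5deg units) [-0.04 -0.08  0.1 ] | linear now [-0.07  0.07  0.  ] | linear after twist [-0.07  0.07  0.  ]
```

```bash

python3 -m creep '[{"linear":[-0.05,0.1,0],"twist":[0,0,0]},{"linear":[0,0.07,0],"twist":[0,0,0]},{"linear":[0,0.07,0],"twist":[0,0,0]}]' 
python3 -m creep '[{"linear":[0,0.06,0],"twist":[0,0,0]},{"linear":[0,0.05,0],"twist":[0,0,0]}]'
```

```text
time_s: 63.68
tcp_pos: [0.6525, 0.081, 0.1313]
tcp_rot: [0.088, -0.7, 0.703, -0.084]
wrist_force: [-5.1, -0.2, 11.2]
grip_width: 0.0002
time_s: 63.92
tcp_pos: [0.6526, 0.0811, 0.1297]
tcp_rot: [0.088, -0.7, 0.703, -0.084]
wrist_force: [-4.4, -0.3, 12.1]
grip_width: 0.0003
```

```bash

python3 -m creep '[{"linear":[0,0.06,0],"twist":[0,0,0]},{"linear":[0,0.05,0],"twist":[0,0,0]}]'
```

```text
time_s: 64.18
tcp_pos: [0.6526, 0.0812, 0.1292]
tcp_rot: [0.087, -0.7, 0.703, -0.085]
wrist_force: [-7.1, -0.6, 16.6]
grip_width: 0.0001
```

```bash

python3 -m creep '[{"linear":[0,0.07,0],"twist":[0,0,0]},{"linear":[0,0.06,0],"twist":[0,0,0]}]'
```

```text
time_s: 64.42
tcp_pos: [0.6525, 0.0812, 0.1292]
tcp_rot: [0.086, -0.7, 0.704, -0.086]
wrist_force: [-8.3, -1.4, 18.9]
grip_width: 0.0
```

```bash

python3 -m creep '[{"linear":[0,0.12,0],"twist":[0,0,0]},{"linear":[0,0.14,0],"twist":[0,0,0]}]'
```

```text
time_s: 64.68
tcp_pos: [0.6527, 0.0812, 0.1286]
tcp_rot: [0.084, -0.7, 0.704, -0.087]
wrist_force: [-21.7, -2.5, 55.3]
grip_width: 0.0
```

That corner is at its stop (55 N, no further travel). The last one is +x-y.

```bash

python3 -m creep '[{"linear":[0,-0.3,0],"twist":[0,0,0]},{"linear":[0,-0.6,0],"twist":[0,0,0]},{"linear":[0,-0.3,0],"twist":[0,0,0]},{"linear":[0,0,0.5],"twist":[0,0,0]},{"linear":[0,0,0.9],"twist":[0,0,0]},{"linear":[0,0,0.9],"twist":[0,0,0]},{"linear":[0,0,0.9],"twist":[0,0,0]},{"linear":[0,0,0.6],"twist":[0,0,0]},{"linear":[0,0,0],"twist":[0,0,0]}]'
python3 go.py 0.6908 -0.0685 0.15 -75.6
```

```text
time_s: 65.8
tcp_pos: [0.6893, -0.0801, 0.1755]
tcp_rot: [0.083, -0.699, 0.705, -0.084]
wrist_force: [-0.7, 0.3, -0.3]
grip_width: -0.0001
t 65.8 tcp [ 0.6893 -0.0801  0.1755] yaw(z) -76.4 F [-0.7  0.3 -0.3] w -0.0001 tilt 0.51
twist total (5deg units) [-0.1  -0.16 -0.01] | linear now [-0.1   0.64 -0.28] | linear after twist [-0.11  0.64 -0.27]
```

```bash

python3 -m creep '[{"linear":[-0.1,0.1,-0.27],"twist":[-0.1,-0.1,0]},{"linear":[0,0.4,0],"twist":[0,0,0]},{"linear":[0,0.3,0],"twist":[0,0,0]},{"linear":[0,0,0],"twist":[0,0,0]}]' 
python3 go.py 0.6908 -0.0685 0.136 -75.6
python3 -m creep '[{"linear":[0,0.1,0],"twist":[0,0,0]},{"linear":[0,0.07,0],"twist":[0,0,0]},{"linear":[0,0.07,0],"twist":[0,0,0]}]' 
python3 -m creep '[{"linear":[0,0.07,0],"twist":[0,0,0]},{"linear":[0,0.07,0],"twist":[0,0,0]}]'
```

```text
time_s: 66.3
tcp_pos: [0.6893, -0.0646, 0.1389]
tcp_rot: [-0.089, 0.703, -0.7, 0.088]
wrist_force: [-0.3, 0.3, -0.0]
grip_width: 0.0003
t 66.3 tcp [ 0.6893 -0.0646  0.1389] yaw(z) -75.6 F [-0.3  0.3 -0. ] w 0.0003 tilt 0.23
twist total (5deg units) [ 0.04 -0.01  0.02] | linear now [-0.01  0.07  0.1 ] | linear after twist [-0.01  0.07  0.1 ]
time_s: 66.68
tcp_pos: [0.6896, -0.0641, 0.131]
tcp_rot: [-0.089, 0.702, -0.701, 0.088]
wrist_force: [-3.4, -0.5, 9.1]
grip_width: -0.0
time_s: 66.92
tcp_pos: [0.6897, -0.0643, 0.1289]
tcp_rot: [-0.088, 0.702, -0.701, 0.089]
wrist_force: [-9.4, 1.2, 25.5]
grip_width: 0.0001
```

```bash

python3 -m creep '[{"linear":[0,0.1,0],"twist":[0,0,0]},{"linear":[0,0.12,0],"twist":[0,0,0]}]'
python3 -m creep '[{"linear":[0,-0.3,0],"twist":[0,0,0]},{"linear":[0,-0.6,0],"twist":[0,0,0]},{"linear":[0,-0.3,0],"twist":[0,0,0]},{"linear":[0,0,0.5],"twist":[0,0,0]},{"linear":[0,0,0.9],"twist":[0,0,0]},{"linear":[0,-0.2,0.9],"twist":[0,0,0]},{"linear":[0.5,-0.3,0.9],"twist":[0,0,0]},{"linear":[0.5,-0.3,0.9],"twist":[0,0,0]},{"linear":[0.5,0,0.9],"twist":[0,0,0]},{"linear":[0.5,0,0.5],"twist":[0,0,0]},{"linear":[0,0,0],"twist":[0,0,0]}]'
python3 lm.py h5; sed 's/.118/.112/' sq4.py > sq5.py; python3 sq4.py
```

```text
time_s: 67.18
tcp_pos: [0.6898, -0.0643, 0.1286]
tcp_rot: [-0.086, 0.702, -0.701, 0.09]
wrist_force: [-16.3, 0.9, 41.5]
grip_width: 0.0002
time_s: 68.55
tcp_pos: [0.6625, -0.3179, 0.2038]
tcp_rot: [0.087, -0.701, 0.703, -0.085]
wrist_force: [-0.1, -0.4, 0.3]
grip_width: -0.0001
[[ 6.531e-01  8.230e-02  1.182e-01  3.600e-03]
 [ 6.905e-01 -6.840e-02  1.158e-01  5.000e-04]
 [ 4.655e-01  3.350e-02  1.173e-01  4.000e-04]
 [ 5.037e-01 -1.158e-01  1.169e-01  7.000e-04]]
c [ 0.5782 -0.0171  0.1171] off mm 1.0 0.5 yaw 14.41 0.1933
c [ 0.578  -0.0173  0.118 ] off mm 0.7 0.3 yaw 14.2 0.19275
c [ 0.5786 -0.0177  0.112 ] off mm 1.2 -0.2 yaw 14.2 0.19395
```

View pics/h5s.png

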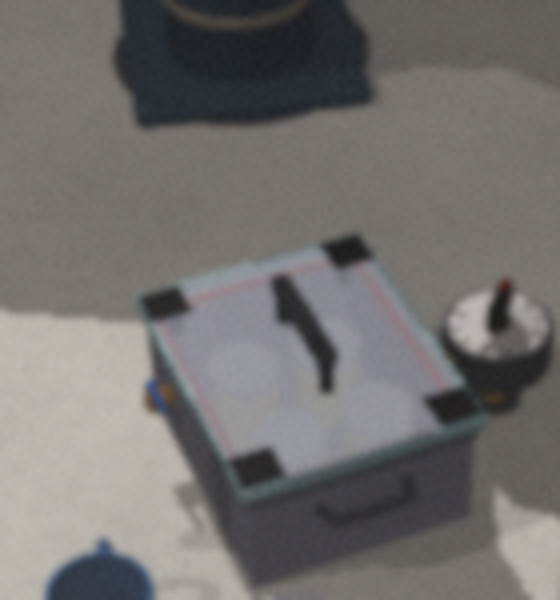

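View pics/h5t.png

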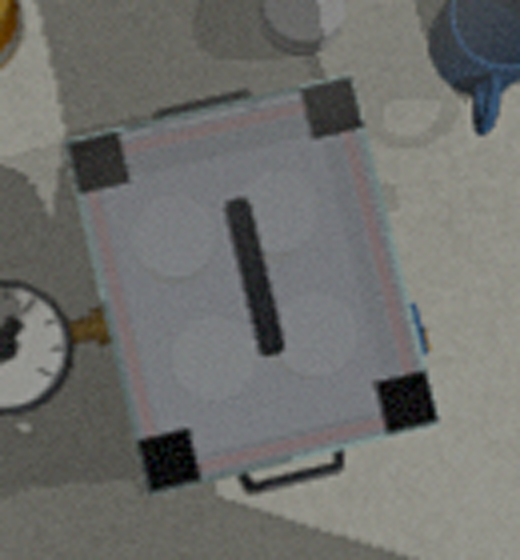

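Lid top came down by 4–6 mm at all four corners. Corner -x-y got the lightest press, so I'll re-check it with one more push.

```bash
python3 go.py 0.503 -0.116 0.175 -75.6
python3 -m creep '[{"linear":[0.5,0,0],"twist":[0,0,0]},{"linear":[0.8,0,-0.3],"twist":[0,0,0]},{"linear":[0.8,0,-0.8],"twist":[0,0,0]},{"linear":[0.3,0,-0.9],"twist":[0,0,0]},{"linear":[0,0.1,-0.9],"twist":[0,0,0]},{"linear":[0,0.3,-0.8],"twist":[0,0,0]},{"linear":[0,0.2,-0.4],"twist":[0,0,0]},{"linear":[0,0,0],"twist":[0,0,0]}]'
python3 go.py 0.503 -0.116 0.15 -75.6
```

```text
t 68.65 tcp [ 0.6642 -0.314   0.2038] yaw(z) -75.8 F [ 1.4 -0.2 -0.1] w 0.0001 tilt 0.07
twist total (5deg units) [-0.   -0.05  0.01] | linear now [ 2.7   0.72 -5.79] | linear after twist [ 2.67  0.72 -5.8 ]
time_s: 69.65
tcp_pos: [0.5309, -0.1658, 0.1767]
tcp_rot: [-0.092, 0.703, -0.699, 0.093]
wrist_force: [0.2, -0.8, -0.6]
grip_width: 0.0001
t 69.65 tcp [ 0.5309 -0.1658  0.1767] yaw(z) -75.0 F [ 0.2 -0.8 -0.6] w 0.0001 tilt 0.27
twist total (5deg units) [ 0.05  0.12 -0.02] | linear now [ 0.35  0.67 -1.38] | linear after twist [ 0.37  0.67 -1.38]
```

```bash

python3 -m creep '[{"linear":[0.2,0,-0.6],"twist":[0,0.1,0]},{"linear":[0.15,0.1,-0.6],"twist":[0,0,0]},{"linear":[0,0.4,-0.15],"twist":[0,0,0]},{"linear":[0,0.4,0],"twist":[0,0,0]},{"linear":[0,0,0],"twist":[0,0,0]}]'
python3 go.py 0.503 -0.116 0.13 -75.6
```

```text
time_s: 70.28
tcp_pos: [0.5076, -0.1215, 0.1412]
tcp_rot: [-0.086, 0.702, -0.701, 0.089]
wrist_force: [-0.0, 0.5, -0.1]
grip_width: -0.0
t 70.28 tcp [ 0.5076 -0.1215  0.1412] yaw(z) -75.8 F [-0.   0.5 -0.1] w -0.0 tilt 0.29
twist total (5deg units) [ 0.   -0.03 -0.06] | linear now [ 0.08  0.28 -0.16] | linear after twist [ 0.08  0.28 -0.16]
```

```bash

python3 -m creep '[{"linear":[0.08,0,-0.16],"twist":[0,0,-0.05]},{"linear":[0,0.12,0],"twist":[0,0,0]},{"linear":[0,0.06,0],"twist":[0,0,0]},{"linear":[0,0,0],"twist":[0,0,0]}]'
python3 -m creep '[{"linear":[0,0.06,0],"twist":[0,0,0]}]'
python3 -m creep '[{"linear":[0,0.06,0],"twist":[0,0,0]}]'
python3 -m creep '[{"linear":[0,0.06,0],"twist":[0,0,0]}]'
```

```text
time_s: 70.78
tcp_pos: [0.5041, -0.1173, 0.135]
tcp_rot: [0.086, -0.701, 0.702, -0.088]
wrist_force: [-0.2, -0.7, -0.0]
grip_width: 0.0001
time_s: 70.9
tcp_pos: [0.5043, -0.1174, 0.1327]
tcp_rot: [0.086, -0.701, 0.702, -0.088]
wrist_force: [0.7, 0.5, -0.3]
grip_width: -0.0003
time_s: 71.03
tcp_pos: [0.5043, -0.1174, 0.1303]
tcp_rot: [0.086, -0.701, 0.702, -0.088]
wrist_force: [-0.1, -0.6, -0.4]
grip_width: 0.0003
time_s: 71.15
tcp_pos: [0.5045, -0.1175, 0.1286]
tcp_rot: [0.086, -0.701, 0.702, -0.088]
wrist_force: [-10.2, 2.3, 38.9]
grip_width: -0.0002
```

There was no contact until z 0.130 and a hard stop at 0.1286, so that corner is bedded and the lid stayed down. Retreating for a final look.

```bash

python3 -m creep '[{"linear":[0,-0.3,0],"twist":[0,0,0]},{"linear":[0,-0.7,0],"twist":[0,0,0]},{"linear":[0,-0.8,0],"twist":[0,0,0]},{"linear":[0,-0.6,0.4],"twist":[0,0,0]},{"linear":[0,0,0.9],"twist":[0,0,0]},{"linear":[0,0,0.9],"twist":[0,0,0]},{"linear":[0,0,0.9],"twist":[0,0,0]},{"linear":[0,0,0.9],"twist":[0,0,0]},{"linear":[0,0,0.5],"twist":[0,0,0]},{"linear":[0,0,0],"twist":[0,0,0]},{"linear":[0,0,0],"twist":[0,0,0]}]'
python3 lm.py h6; python3 sq4.py; python3 -c "
from h import *
t=cap('top','topF.png');s=cap('scene','sceneF.png'); crop(t,240,190,300,260,8,'dialF.png')"
```

```text
time_s: 72.53
tcp_pos: [0.5496, -0.2953, 0.2302]
tcp_rot: [0.086, -0.701, 0.702, -0.09]
wrist_force: [0.0, 0.6, 0.2]
grip_width: -0.0001
[[ 6.535e-01  8.200e-02  1.177e-01  3.400e-03]
 [ 6.905e-01 -6.840e-02  1.157e-01  6.000e-04]
 [ 4.655e-01  3.350e-02  1.174e-01  6.000e-04]
 [ 5.039e-01 -1.159e-01  1.163e-01  9.000e-04]]
c [ 0.5784 -0.0172  0.1168] off mm 1.1 0.3 yaw 14.38 0.19335
c [ 0.5782 -0.0174  0.118 ] off mm 0.8 0.2 yaw 14.18 0.19275
c [ 0.5787 -0.0177  0.112 ] off mm 1.3 -0.2 yaw 14.18 0.194
```

View pics/topF.png

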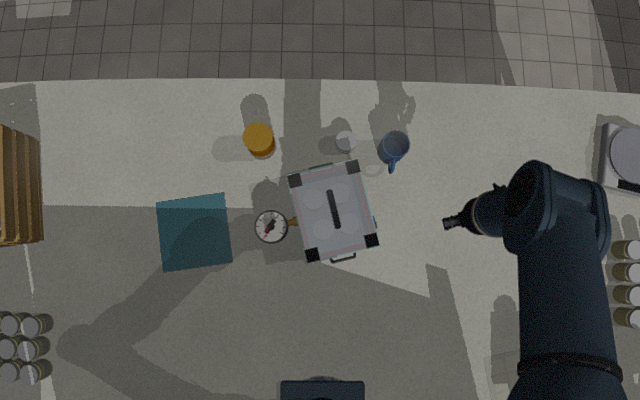

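View pics/dialF.png

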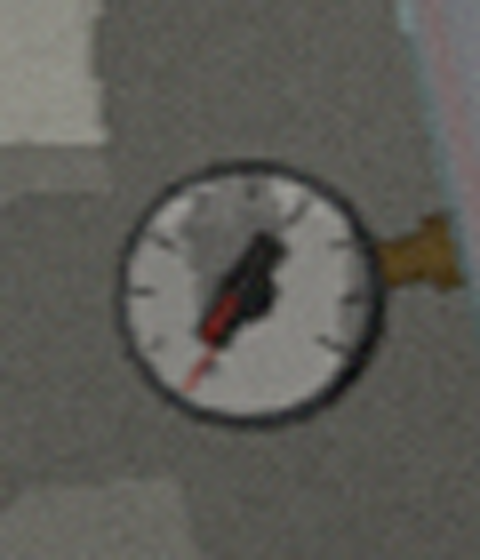

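View pics/h6s.png

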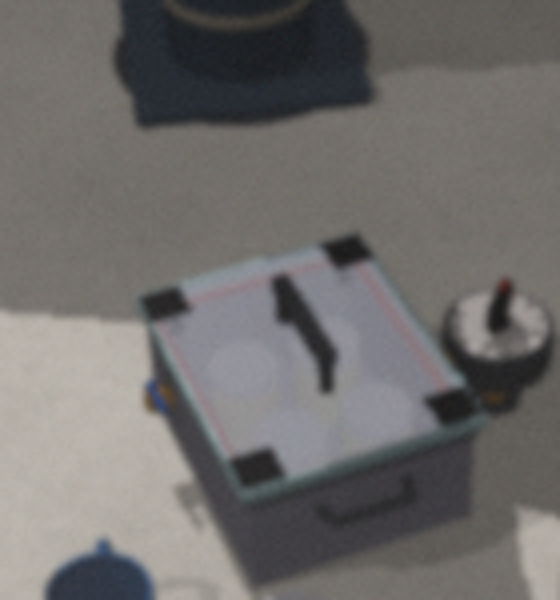

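The needle lines up with the red zero mark (dial crop (212,335) to (188,388)). The lid is flat and centred, the jars stand upright under it, and the honey jar, mug and caps haven't moved. The arm is clear.

```bash
python3 -c "
from cell import env; print(env.sign_off())"
```

```text
the job is handed in; nothing more can be done
None
```

I handed the job in at about 73 s. All four jars stand upright in the chamber, the lid is on and pressed down at every corner, and the peak pointer is back at zero. The system gave no verdict, so this rests on my own checks.

- **Jars:** all four were in place and upright in both camera views before the lid went on, and still look upright through it.
- **Peak pointer:** I turned it anticlockwise about 98° until it hit its stop (wrist torque jumped to about 0.57 N m). The needle lines up with the red mark in the last picture.
- **Lid:** it was knocked a few centimetres aside earlier in the run, so I measured it again before gripping it. It now sits about 1 mm from centre and within 0.3° of square.
- **Gasket:** I pressed the corners in turn: -x-y, -x+y, +x+y, then +x-y. Each came to a hard stop at 37–55 N. The fingertip height there puts the lid about 2 mm above the rim. I pressed -x-y again at the end; it was still down and stopped at the same height.
- **Left alone:** the honey jar, mug and caps look unmoved by eye; I did not measure them.

**Where the checks disagreed:** the camera showed the lid dropping only about 4–6 mm depending on the corner, where 6 mm was expected, and put its top about 5 mm higher than it should be. The cameras also read 3–4 mm too high in earlier lid checks, so I trusted the fingertip heights.

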